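Rebuild the idler spindle of a sample-rack conveyor

TASK

Rebuild the idler spindle under the clear guard: flip the guard's red toggle latch open and swing the guard right back until it stays, then put onto the spindle first the bearing, then every blue spacer that is laid out, then the thin steel washer and last the black retaining collar, each slid fully home on the one below. Swing the guard shut again and snap its latch closed, and leave everything else on the bench where it is.

Things in the scene. Friction and masses are not known exactly. Their poses are not given: they have to be found in the camera images.
- unit: Blue base of the idler unit, fixed to the bench, 192 mm (x) by 240 mm (y) by 42 mm high, origin under its middle. Its z is up; +x points to the guard's hinge side, -x to the side with the handle and the latch. The spindle stands upright in its middle, in a round flange 80 mm wide, 6 mm high, with a shoulder 42 mm wide, 4 mm high.
- spindle_seat (a point): Seat of the spindle: point on its axis at the top of the shoulder on which the bearing comes to rest, 52 mm above the bench; axes as the unit's. The spindle is a bare upright steel shaft 28 mm in diameter that rises 58 mm from here, the last 5 mm tapering to 18 mm.
- spindle_tip (a point): Top end of the spindle, on its axis, 58 mm above the seat.
- guard (a joint): Angle (rad) of the clear plastic guard, a hood 190 x 220 x 80 mm, open below, 0.5 kg: 0 shut on the base, 1.75 swung right back against its stop. It turns freely with light damping: below about 1.1 it falls shut, above that it falls back to the stop and stays there. The closed latch holds it shut.
- guard_hinge (a point): Middle of the guard's hinge line, along the unit's y at the foot of the hood's back wall, 43 mm above the bench, 95 mm in the unit's +x from the spindle's axis. The point turns with the guard; with the guard shut its axes are the unit's. Positive angles lift the handle up and over towards the unit's +x.
- guard_handle (a point): Middle of the bar of the guard's black bow handle: round, 12 mm thick, 80 mm long along the unit's y, 45 mm off the hood's front wall. In the frame of guard_hinge it lies at x -235, y -58, z +64 mm. Guard shut: 107 mm above the bench (hood's top 123 mm); guard right back: on top of the hood, about 260 mm above the bench.
- latch (a joint): Angle (rad) of the red lever of the over-centre toggle latch on the hood's front: 0 closed, lever upright along the wall, its steel bail hooked under the keeper on the base; its end swings outwards to 0.9, open, sloping up and out, bail clear. A spring holds it closed below 0.35 and drives it on to open above that; 1 to 2 N across its end moves it either way.
- latch_pivot (a point): Axis of the latch lever, parallel to the unit's y, 12 mm in front of the hood's front wall, 22 mm above the hood's lower edge, 78 mm in the unit's +y from its middle. It is carried by the guard, and its frame turns with the lever: z along the lever to its free end, y along the axis.
- latch_tip (a point): Point near the free end of the red latch lever, 50 mm from its axis. The lever is a plate 22 mm wide (along the unit's y), 4 mm thick, reaching 62 mm from the axis. Closed, this point is 114 mm above the bench and 15 mm off the hood's wall; 40 mm are free on either side. With the guard shut the lever is closed by pushing its end level towards the hood (about 5 N); it is polished and slippery, and pulling it upwards lifts the guard.
- bearing_mid (a point): Sealed ball bearing: steel ring with black seals on its faces, 64 mm outside, 33 mm bore, 15 mm thick. Its origin is its centre, half-way up. It lies flat on the bench; either face may be up.
- washer_mid (a point): Plain steel thrust washer, 66 mm outside, 33 mm bore, 5 mm thick. Its origin is its centre, half-way up. It lies flat on the bench; either face may be up.
- collar_mid (a point): Retaining collar: black ring with a clamp screw and a slit, 60 mm outside, 33 mm bore, 16 mm thick. Its origin is its centre, half-way up. It lies flat on the bench; either face may be up.
- spacer1_mid (a point): Blue plastic spacer ring, 60 mm outside, 33 mm bore, 8 mm thick; one to three alike are laid out, an absent one reads None. Its origin is its centre, half-way up. It lies flat on the bench; either face may be up.
- spacer2_mid (a point): Blue plastic spacer ring, 60 mm outside, 33 mm bore, 8 mm thick; one to three alike are laid out, an absent one reads None. Its origin is its centre, half-way up. It lies flat on the bench; either face may be up.
- spacer3_mid (a point): Blue plastic spacer ring, 60 mm outside, 33 mm bore, 8 mm thick; one to three alike are laid out, an absent one reads None. Its origin is its centre, half-way up. It lies flat on the bench; either face may be up.
- grease_jar: Bystander, to be left alone: white jar with a yellow lid, 52 mm wide, 60 mm high, among the parts. Origin under its middle.
- sample_pot: Bystander, to be left alone: white open pot, 48 mm wide, 62 mm high, among the parts. Origin under its middle.
- screwdriver: Bystander, to be left alone: screwdriver, 200 mm long, lying on the bench. Origin under its middle.
- brush: Bystander, to be left alone: cleaning brush, 190 mm long, lying on the bench. Origin under its middle.
Not all that is in view belongs to the job. Leave any orange look-alike of the part that bears spacer1_mid alone.

How it is judged:
By the outcome, as a careful person would: the job done as asked, in the order asked, and still so for the second after the job is handed in, with the robot touching nothing.
Of spacer1, spacer2, spacer3 only 1 to 3 are there at a start; the rules pass over those that are not, and their reading is None.
At some moment in a run one of bearing, spacer1, spacer2, spacer3, washer, collar may be knocked a few centimetres aside while the robot is not near it.
Once in a run the grip may slacken for a moment while it holds something.
It also fails if it takes over 210 s, if anything falls off the work surface, if the arm or the gripper's body presses on something with over 40 N, if the wrist force passes 120 N, or if a joint passes its speed limit or range.

ROBOT

A 6-joint arm with a two-finger parallel gripper is mounted at the origin on the work surface. World frame = base frame: x ahead of the robot, y to its left, z up, the work surface at z = 0. Lengths are in m, angles in rad, forces in N, time in s.
With the tool pointing down it reaches from about 0.225 to 0.875 m from the base axis. Payload 3.4 kg.
Tool frame: the origin (TCP) lies between the finger pads; the fingertips stand 8 mm ahead of it and the grasp point (between the pads) lies 11 mm behind it; z points along the fingers, y is the line along which they close (so a half turn about z gives the same grasp; the last joint's range is limited). The gripper opens to 85 mm and grips with 20 to 120 N. Pads are 22 mm wide; open, the fingers measure 114 mm over their backs; the gripper's body (76 mm by 85 mm) begins 54 mm behind the grasp point. The pads swing forward as they close: fully open they stand 13 mm farther back than shut.
Start: joints at [-1.315, 0.276, 1.505, -0, 1.361, -0.121], TCP at [0.212, -0.535, 0.239] pointing down, gripper open.
Joint ranges: [-2.89, 2.89], [-0.75, 2.08], [0.22, 2.7], [-1.18, 4.32], [0.11, 2.71], [-2.7, 2.7]. Speed limits (rad/s): [2.57, 2.57, 3.14, 3.14, 3.14, 3.14].

INTERFACE

Orientations are given as a unit quaternion [w, x, y, z].
In Python, from rig import manip, optics, finder gives the robot as it stands.
- The arm moves only by the tool servo_tool, never from a script. Its argument "increments" is a list of rows, each a list of 7 numbers: the shift along the tool's x, y, z in cm, then the turn, a rotation vector about the tool's x, y, z in degrees, then the closure, from -1 (fully open) to 1 (shut). In form: [[x, y, z, rx, ry, rz, gripper], ...]. A call has exactly 5 rows; each row shifts and turns the commanded pose from where the row before left it, along the tool's axes as they then stand; what a row does not reach is not made up. A row lasts 1/10 s, in which the tool goes at most 50 mm and 8.59 degrees, less where a joint would pass 70% of its speed; a pose out of reach is approached as far as the arm can. A call is refused whole if a number of a shift passes 5 or a number of a turn 8.59, either way. A call with a gripper value outside its range is refused whole. The fingers move at their own pace and stop on an object; "squeeze" is the grip in N (left out, the last holds). Time passes only in rows, so rows that do not move let the fingers close, or fill a call up. It gives the time, the measured TCP pose, the force, the opening and the grip force at its end, in the units of the state.
- manip.get_state(): the state, without advancing time (a new reading comes with each control period).
- optics.get_image(name): name is "scene" or "side" or "wrist"; returns the picture (400x640x3 uint8, red, green, blue); there is no depth.
- optics.get_calibration(name): a dict with "fov_y" (degrees; the focal length in pixels is half the picture's height over the tangent of half this angle, whatever the lens; pixels are square), "cx", "cy" (the principal point, pixels), "world_to_cam" (4x4, takes a point from world to camera coordinates). Camera axes: x right, y down, z forward; pixel columns grow to the right and rows downward; lengths in m; the calibration is good to about 2 mm. A picture is of the moment at which its call begins: read the wrist's pose just before it. get_calibration takes no time and is no camera call; for the wrist camera it gives the pose at the moment of the call.
- manip.sign_off(): hands the job in; it is judged then, once.
Trained networks look in the newest picture that a camera, given by its name, has taken for a name from the list of things; names that differ only in an ending like _2 or _b are one class to them, and where a whole thing is asked for, a point or a joint stands for the part that bears it (a point fixed in the world has none). Each returns a list of dicts, best first, with "p" (0 to 1); they miss things now and then, are a little off and sometimes report something else, mostly with a low value. They report only what shows in the picture. A call takes as long as a camera call. They do not tell look-alikes from the thing itself.
- finder.silhouettes(label, camera): "region" (400x640 bool, what is visible of it) and "box" ([centre column, centre row, width, height] in pixels, round what is visible of it).
- finder.tip_of(label, camera): "at" ([column, row] in pixels: a listed point, or the origin of a listed thing).
The state is a dict: "clock": time; "qpos": joint angles; "qd": joint speeds; "effort": joint torques, N m; "position": TCP position; "ee_rot": TCP orientation; "contact_force": force on the tool from outside, world axes, zero at the start; "moment": the same for the moment, N m; "width": finger opening in m; "gripper_force": force on a finger pad.
Only numpy, scipy, OpenCV 4.12 (cv2) and the standard library are available. Lean on these libraries where they do the work, as an engineer would, in place of code of your own. Each camera call takes 0.05 s, during which the arm holds its last target. There are 200 camera calls.

## Working session

There is one attempt and no reset: what is moved stays moved. The work goes in short steps, Python scripts to look and compute and a tool call to move; the robot and the scene stay as the last step left them, time stands still between calls to the robot, and variables do not carry over. Pictures are saved under pics/ and viewed, at most 14 in all, crops included, and the job is handed in when it is done.

Besides the shell and the picture viewer there is one more tool, called as name(argument=value, ...), one argument or row to a line, values as JSON. servo_tool: Moves the arm, as the interface text tells. Its arguments: {"type":"object","properties":{"increments":{"type":"array","items":{"type":"array","items":{"type":"number"}}},"squeeze":{"type":"number"}},"required":["increments"]}

```bash
mkdir -p pics; cat > h.py <<'E'
import numpy as np, cv2
from rig import manip, optics, finder
from scipy.spatial.transform import Rotation as R
def shot(n,f=None):
    im=optics.get_image(n)
    if f: cv2.imwrite('pics/'+f,im[:,:,::-1])
    return im
def ray(n,px,cal=None):
    c=cal or optics.get_calibration(n); f=200/np.tan(np.radians(c['fov_y'])/2)
    T=np.linalg.inv(np.array(c['world_to_cam']))
    d=T[:3,:3]@np.array([(px[0]-c['cx'])/f,(px[1]-c['cy'])/f,1]); return T[:3,3],d
def atz(n,px,z,cal=None):
    o,d=ray(n,px,cal); return o+d*(z-o[2])/d[2]
def proj(n,p,cal=None):
    c=cal or optics.get_calibration(n); f=200/np.tan(np.radians(c['fov_y'])/2)
    q=np.array(c['world_to_cam'])@np.append(p,1); return np.array([c['cx']+f*q[0]/q[2],c['cy']+f*q[1]/q[2]])
def st():
    s=manip.get_state(); return s
E
python3 - <<'E'
from h import *
s=st(); print({k:np.round(v,3) for k,v in s.items()})
a=shot('scene','scene0.png'); b=shot('side','side0.png')
for n in('scene','side','wrist'):
    c=optics.get_calibration(n); T=np.linalg.inv(np.array(c['world_to_cam'])); print(n,c['fov_y'],c['cx'],c['cy'],T.round(3).tolist())
Z=dict(bearing_mid=.0075,washer_mid=.0025,collar_mid=.008,spacer1_mid=.004,unit=0,spindle_tip=.11,guard_handle=.107,latch_tip=.114,guard_hinge=.043,grease_jar=0,sample_pot=0,screwdriver=0,brush=0)
for n in('scene','side'):
  for k,z in Z.items():
    for d in finder.tip_of(k,n)[:5]:
        if d['p']>.2: print(n,k,round(d['p'],2),np.round(d['at'],1),atz(n,d['at'],z).round(3))
E
```

```text
{'clock': np.float64(0.0), 'qpos': array([-1.315,  0.277,  1.506, -0.   ,  1.361, -0.121]), 'qd': array([ 0.002,  0.001,  0.001,  0.001, -0.002, -0.001]), 'effort': array([ 3.0000e-03, -4.1676e+01, -2.4581e+01,  0.0000e+00,  1.1000e-02,
       -0.0000e+00]), 'position': array([ 0.211, -0.534,  0.238]), 'ee_rot': array([-0.001,  0.982,  0.187, -0.   ]), 'contact_force': array([-0.159,  0.239,  0.168]), 'moment': array([0.013, 0.019, 0.068]), 'gripper_force': np.float64(0.0), 'width': np.float64(0.086)}
scene 42.15643387453089 312.243383502973 204.42895566012567 [[-0.742, 0.506, -0.441, 1.195], [0.671, 0.555, -0.492, 0.767], [-0.004, -0.661, -0.751, 1.258], [0.0, 0.0, 0.0, 1.0]]
side 51.609605034015274 316.86270618374107 199.21878049010482 [[-0.86, -0.243, 0.448, -0.108], [-0.51, 0.445, -0.736, 1.059], [-0.021, -0.862, -0.507, 0.834], [0.0, 0.0, 0.0, 1.0]]
wrist 62.390987513818274 319.8158277381414 188.43651385659905 [[0.367, -0.882, -0.295, 0.288], [-0.93, -0.348, -0.114, -0.505], [-0.002, 0.317, -0.949, 0.373], [0.0, 0.0, 0.0, 1.0]]
scene bearing_mid 0.68 [323.5 291.7] [0.655 0.21  0
[... 1652 characters left out ...]
98.7] [ 0.673 -0.134  0.   ]
side spindle_tip 0.63 [341.9 184. ] [ 0.508 -0.132  0.11 ]
side spindle_tip 0.62 [297.6 237.2] [0.469 0.228 0.11 ]
side spindle_tip 0.33 [237.1 335.8] [0.383 0.608 0.11 ]
side guard_handle 0.67 [331.5 205.5] [0.47  0.015 0.107]
side latch_tip 0.68 [303.4 191.7] [ 0.598 -0.01   0.114]
side latch_tip 0.64 [278.9 226.6] [0.547 0.213 0.114]
side grease_jar 0.87 [314.1 270.2] [0.417 0.222 0.   ]
side grease_jar 0.31 [403.9 175.2] [ 0.401 -0.514  0.   ]
side sample_pot 0.7 [402.7 173.8] [ 0.41  -0.524  0.   ]
side sample_pot 0.6 [277.8 257.7] [0.551 0.227 0.   ]
side screwdriver 0.39 [405.1 174.8] [ 0.398 -0.52   0.   ]
side brush 0.72 [236.4 335.1] [0.461 0.538 0.   ]
```

View pics/scene0.png

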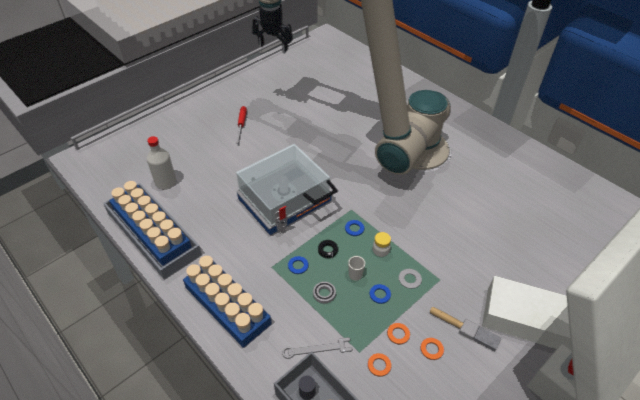

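View pics/side0.png

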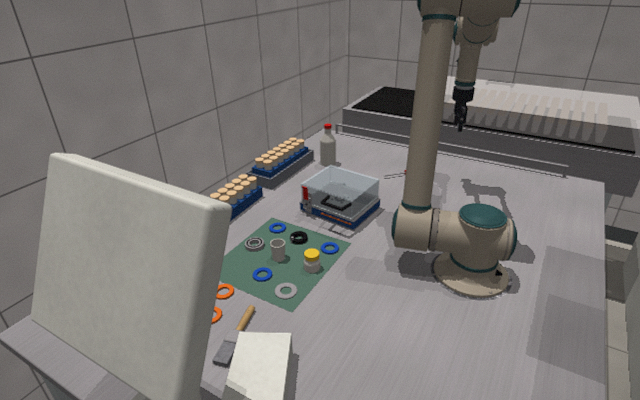

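The scene picture shows the closed guard at (285,190), its latch at (282,213) and its handle at (322,195). The mat carries the bearing (323,292), collar (327,249), washer (410,278) and three blue spacers at (354,228), (298,265) and (380,293). Three orange look-alikes lie outside the mat. I'll move above the unit for a close look.

servo_tool(
  increments=[
    [0,0,-2,0,0,-8.5,-1],
    [0,0,-2,0,0,-8.5,-1],
    [0,0,-2,0,0,-8.5,-1],
    [0,0,-2,0,0,-8.5,-1],
    [0,0,-2,0,0,-8.5,-1],
  ],
  squeeze=40,
)

```text
clock: 1.9
position: [0.2116, -0.5346, 0.3402]
ee_rot: [0.0, 0.846, 0.533, -0.0]
contact_force: [0.5, 0.8, 0.5]
width: 0.0854
gripper_force: 0.0
```

servo_tool(
  increments=[
    [0,0,0,0,0,-8.5,-1],
    [0,0,0,0,0,-8.5,-1],
    [0,0,0,0,0,-8.5,-1],
    [2,1,0,0,0,0,-1],
    [3,2,0,0,0,0,-1],
  ],
)

```text
clock: 2.4
position: [0.2413, -0.4857, 0.3387]
ee_rot: [-0.0, 0.711, 0.704, -0.0]
contact_force: [0.7, -0.6, -0.3]
width: 0.0852
gripper_force: 0.0
```

servo_tool(
  increments=[
    [4,2.3,0,0,0,0,-1],
    [4,2.3,0,0,0,0,-1],
    [4,2.3,0,0,0,0,-1],
    [4,2.3,0,0,0,0,-1],
    [4,2.3,0,0,0,0,-1],
  ],
)

```text
clock: 2.9
position: [0.3589, -0.2841, 0.3395]
ee_rot: [0.0, 0.71, 0.704, 0.0]
contact_force: [1.2, -0.7, -0.2]
width: 0.0854
gripper_force: 0.0
```

servo_tool(
  increments=[
    [4,2.3,0,0,0,0,-1],
    [4,2.3,0,0,0,0,-1],
    [4,2.3,0,0,0,0,-1],
    [4,2.3,0,0,0,0,-1],
    [4,2.3,0,0,0,0,-1],
  ],
)

```text
clock: 3.4
position: [0.4754, -0.0848, 0.3396]
ee_rot: [0.0, 0.71, 0.705, 0.0]
contact_force: [1.5, -0.2, -0.3]
width: 0.0853
gripper_force: 0.0
```

servo_tool(
  increments=[
    [3,2.3,0,0,0,0,-1],
    [2,1.5,0,0,0,0,-1],
    [0,0,0,0,0,0,-1],
    [0,0,0,0,0,0,-1],
    [0,0,0,0,0,0,-1],
  ],
)

```text
clock: 3.9
position: [0.5126, -0.0376, 0.3393]
ee_rot: [0.0, 0.71, 0.704, -0.0]
contact_force: [-0.2, -0.3, 0.5]
width: 0.0855
gripper_force: 0.0
```

```bash
cat >> h.py <<'E'
def pose():
    s=st(); M=R.from_quat(np.roll(s['ee_rot'],-1)).as_matrix(); return np.array(s['position']),M,np.degrees(np.arctan2(M[1,0],M[0,0])),s
def go(p,yaw=None):
    "remaining: tool-frame shift (cm) as axes stand now, and after the turn; turn about tool z"
    q,M,y,s=pose(); d=(np.array(p)-q)*100; yaw=y if yaw is None else yaw; a=np.radians(yaw)
    N=np.array([[np.cos(a),np.sin(a),0],[np.sin(a),-np.cos(a),0],[0,0,-1]])
    print('t',round(float(s['clock']),2),'pos',q.round(4),'yaw',round(y,2),'w',round(float(s['width']),4),'F',np.round(s['contact_force'],1),'| turn z',round(-((yaw-y+180)%360-180),2),'shift after turn',(N.T@d).round(2),'rotvec fix',np.degrees(R.from_matrix(M.T@N).as_rotvec()).round(2))
E
python3 - <<'E'
from h import *
go([.52,-.02,.33],90); print(st()['qpos'].round(2))
shot('wrist','w1.png'); c=optics.get_calibration('wrist')
for k,z in dict(spindle_tip=.11,guard_handle=.107,latch_tip=.114,guard_hinge=.043,unit=0,latch_pivot=.064,spindle_seat=.052).items():
    for d in finder.tip_of(k,'wrist')[:3]:
        if d['p']>.2: print(k,round(d['p'],2),np.round(d['at'],1),atz('wrist',d['at'],z,c).round(4))
E
```

```text
t 3.9 pos [ 0.5126 -0.0376  0.3393] yaw 89.54 w 0.0855 F [-0.2 -0.3  0.5] | turn z -0.46 shift after turn [1.76 0.74 0.93] rotvec fix [-0.03  0.04 -0.46]
[-0.21  0.14  1.44 -0.    1.56 -0.2 ]
spindle_tip 0.67 [324.5 230.2] [ 0.518 -0.132  0.11 ]
guard_handle 0.79 [277.4 106.9] [0.4678 0.0139 0.107 ]
latch_tip 0.58 [401.9 148.1] [ 0.6039 -0.0311  0.114 ]
unit 0.59 [321.  197.3] [ 0.5141 -0.1296  0.    ]
latch_pivot 0.81 [394.3 140.8] [ 0.6063 -0.0321  0.064 ]
```

View pics/w1.png

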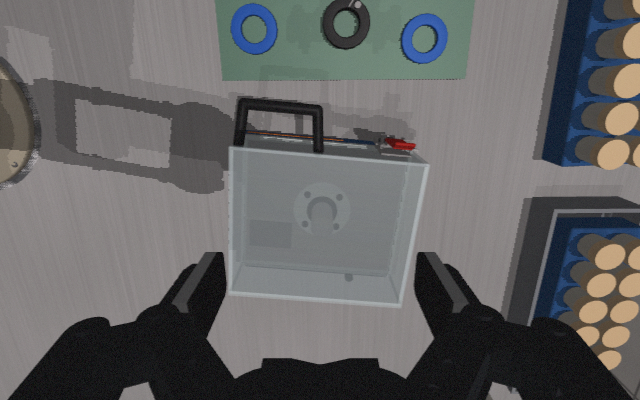

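The wrist view shows the unit turned about 5° further: spindle flange (322,210), handle bar (280,103), latch (395,143). I'll fit the unit pose from the hood's top corners and the points.

```bash
python3 - <<'E'
from h import *
from scipy.optimize import least_squares
c=optics.get_calibration('wrist')
P=[((230,147),(-.095,-.110,.123)),((428,163),(-.095,.110,.123)),((277.4,106.9),(-.140,-.058,.107)),((394.3,140.8),(-.107,.078,.065)),((401.9,148.1),(-.110,.078,.114)),((321,197.3),(0,0,0))]
def w(v,p): a=v[2]; return np.array([v[0]+np.cos(a)*p[0]-np.sin(a)*p[1],v[1]+np.sin(a)*p[0]+np.cos(a)*p[1],p[2]])
r=least_squares(lambda v:np.concatenate([proj('wrist',w(v,p),c)-np.array(px) for px,p in P]),[.515,-.132,-1.66],loss='soft_l1')
print(r.x,np.degrees(r.x[2]),r.fun.round(1))
for q in [(0,0,.11),(0,0,.048),(.095,.11,.123),(.095,-.11,.123),(-.11,.078,.126)]: print(q,proj('wrist',w(r.x,q),c).round(0))
np.save('unit.npy',r.x)
h=w(r.x,(-.113,.078,.2)); print(h); go(h,np.degrees(r.x[2])+180)
E
```

```text
[ 0.51566129 -0.13043373 -1.66541092] -95.4210170535363 [-2.  -0.2  2.   0.7  2.6  0.1 -2.6  0.  -0.6 -2.   0.6  0.9]
(0, 0, 0.11) [322. 229.]
(0, 0, 0.048) [322. 210.]
(0.095, 0.11, 0.123) [402. 308.]
(0.095, -0.11, 0.123) [228. 296.]
(-0.11, 0.078, 0.126) [404. 148.]
[ 0.60398793 -0.02530807  0.2       ]
t 4.3 pos [ 0.513  -0.0372  0.3394] yaw 89.54 w 0.0854 F [ 0.3  0.7 -0.4] | turn z 4.97 shift after turn [ 2.05  8.95 13.94] rotvec fix [0.01 0.01 4.97]
```

servo_tool(
  increments=[
    [0,0,0,0,0,5,-0.1],
    [1,3,2,0,0,0,-0.1],
    [1,3,4,0,0,0,-0.1],
    [0,2.9,4,0,0,0,-0.1],
    [0,0,4,0,0,0,-0.1],
  ],
)

```text
clock: 4.8
position: [0.6068, -0.0259, 0.1983]
ee_rot: [0.002, 0.74, 0.673, 0.001]
contact_force: [0.3, -0.0, -1.0]
width: 0.0467
gripper_force: 0.0
```

servo_tool(
  increments=[
    [0,0,0,0,0,0,-0.1],
    [0,0,0,0,0,0,-0.1],
    [0,0,0,0,0,0,-0.1],
    [0,0,0,0,0,0,-0.1],
    [0,0,0,0,0,0,-0.1],
  ],
)

```text
clock: 5.3
position: [0.6038, -0.0256, 0.2024]
ee_rot: [0.002, 0.74, 0.673, 0.001]
contact_force: [-0.4, -0.1, 0.1]
width: 0.0471
gripper_force: 0.0
```

```bash
cat >> h.py <<'E'
U=np.load('unit.npy')
def uw(p,v=None):
    v=U if v is None else v; a=v[2]; return np.array([v[0]+np.cos(a)*p[0]-np.sin(a)*p[1],v[1]+np.sin(a)*p[0]+np.cos(a)*p[1],p[2]])
UY=np.degrees(U[2])
E
python3 - <<'E'
from h import *
go(uw((-.113,.078,.106)),UY+180)
shot('wrist','w2.png'); c=optics.get_calibration('wrist')
for k,z in dict(latch_tip=.114,latch_pivot=.064).items():
    for d in finder.tip_of(k,'wrist')[:2]: print(k,round(d['p'],2),np.round(d['at'],1),atz('wrist',d['at'],z,c).round(4), 'exp',uw((-.11,.078,z)).round(4))
E
```

```text
t 5.3 pos [ 0.6038 -0.0256  0.2024] yaw 84.58 w 0.0471 F [-0.4 -0.1  0.1] | turn z 0.01 shift after turn [0.04 0.02 9.64] rotvec fix [0.23 0.02 0.01]
latch_tip 0.76 [315.9 206.8] [ 0.6011 -0.0329  0.114 ] exp [ 0.6037 -0.0283  0.114 ]
latch_pivot 0.58 [320.2 183.1] [ 0.6046 -0.031   0.064 ] exp [ 0.6037 -0.0283  0.064 ]
```

View pics/w2.png

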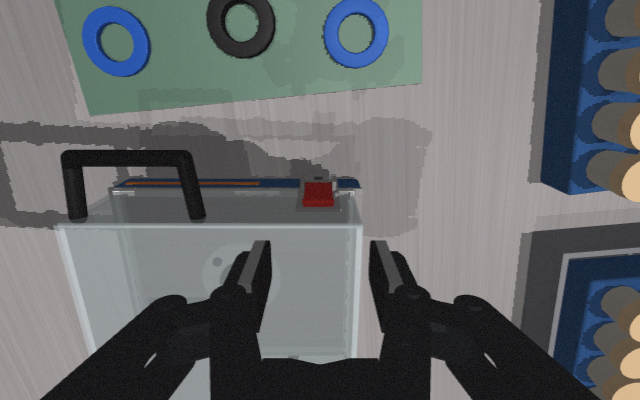

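The lever end shows at (318,203), centred between the fingers and clear of the hood wall at row 226. I'll descend and grip it.

servo_tool(
  increments=[
    [-0.1,-0.1,3,0,0,0,-0.1],
    [0,0,3,0,0,0,-0.1],
    [0,0,2.5,0,0,0,-0.1],
    [0,0,1.1,0,0,0,-0.1],
    [0,0,0,0,0,0,0],
  ],
)

```text
clock: 5.95
position: [0.601, -0.0262, 0.1027]
ee_rot: [-0.001, 0.74, 0.673, -0.001]
contact_force: [0.9, -0.1, 0.4]
width: 0.0427
gripper_force: 0.0
```

servo_tool(
  increments=[
    [0,0,0,0,0,0,0.5],
    [0,0,0,0,0,0,0.8],
    [0,0,0,0,0,0,0.8],
    [0,0,0,0,0,0,0.8],
    [0,0,0,0,0,0,0.8],
  ],
)

```text
clock: 6.45
position: [0.6027, -0.0265, 0.1056]
ee_rot: [0.001, 0.74, 0.673, 0.001]
contact_force: [-1.1, 0.4, 6.6]
width: 0.0206
gripper_force: 39.7
```

servo_tool(
  increments=[
    [0.5,0,0.05,0,0,0,0.8],
    [0.5,0,0.1,0,0,0,0.8],
    [0.5,0,0.15,0,0,0,0.8],
    [0.5,0,0.25,0,0,0,0.8],
    [0.5,0,0.3,0,0,0,0.8],
  ],
)

```text
clock: 6.95
position: [0.605, -0.0025, 0.097]
ee_rot: [0.002, 0.74, 0.673, 0.0]
contact_force: [-1.5, -2.2, 3.9]
width: 0.0206
gripper_force: 40.2
```

servo_tool(
  increments=[
    [0.5,0,0.3,0,0,0,0.8],
    [0.3,0,0.2,0,0,0,0.5],
    [0,0,0,0,0,0,0],
    [0,0,0,0,0,0,-0.1],
    [0,0,0,0,0,0,-0.1],
  ],
)

```text
clock: 7.45
position: [0.6049, 0.0067, 0.0903]
ee_rot: [-0.0, 0.74, 0.673, -0.0]
contact_force: [0.2, 0.7, -0.1]
width: 0.0465
gripper_force: 0.0
```

servo_tool(
  increments=[
    [0,0,-2,0,0,0,-0.1],
    [0,0,-3,0,0,0,-0.1],
    [0,0,-4,0,0,0,-0.1],
    [0,0,-3,0,0,0,-0.1],
    [0,0,0,0,0,0,-0.1],
  ],
)

```text
clock: 7.95
position: [0.608, 0.0062, 0.2158]
ee_rot: [0.004, 0.74, 0.673, 0.003]
contact_force: [1.3, -0.2, 0.6]
width: 0.047
gripper_force: 0.0
```

```bash
python3 - <<'E'
from h import *
go(uw((-.140,-.058,.26)),UY+90)
shot('wrist','w3.png')
print([(round(d['p'],2),np.round(d['at'])) for d in finder.tip_of('latch_tip','wrist')[:3]],[proj('wrist',uw((-.107-.05*np.sin(t+.06),.078,.065+.05*np.cos(t+.06)))).round(0) for t in (0,.9)])
E
```

```text
t 7.95 pos [0.608  0.0062 0.2158] yaw 84.58 w 0.047 F [ 1.3 -0.2  0.6] | turn z 90.0 shift after turn [-13.7    0.48  -4.42] rotvec fix [ 0.46 -0.47 90.  ]
[(0.91, array([317., 181.]))] [array([321., 236.]), array([321., 181.])]
```

View pics/w3.png

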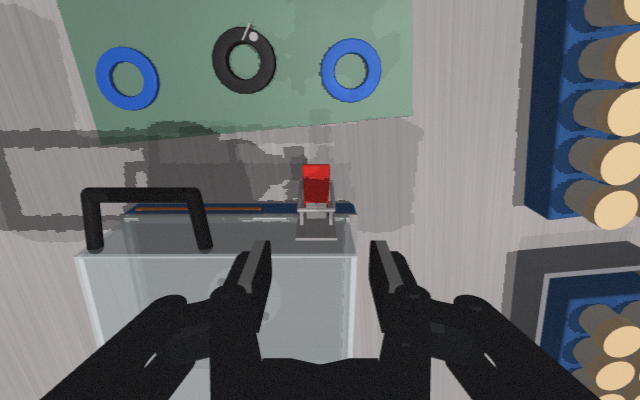

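The lever now slopes out at (317,183), matching 0.9 rad, so the latch is open. Next is the handle.

servo_tool(
  increments=[
    [0,0,-0.5,0,0,8.5,-0.1],
    [0,0,-0.5,0,0,8.5,-0.1],
    [0,0,-0.5,0,0,8.5,-0.1],
    [0,0,0,0,0,8.5,-0.1],
    [0,0,0,0,0,8.5,-0.1],
  ],
)

```text
clock: 8.55
position: [0.604, 0.0066, 0.2235]
ee_rot: [-0.001, 0.934, 0.356, -0.002]
contact_force: [-0.7, -0.1, -0.4]
width: 0.047
gripper_force: 0.0
```

servo_tool(
  increments=[
    [0,0,0,0,0,8.5,-0.1],
    [0,0,0,0,0,8.5,-0.1],
    [0,0,0,0,0,8.5,-0.1],
    [0,0,0,0,0,8.5,-0.1],
    [0,0,0,0,0,8.5,-0.1],
  ],
)

```text
clock: 9.05
position: [0.6039, 0.0066, 0.2233]
ee_rot: [-0.0, 1.0, -0.007, -0.002]
contact_force: [-0.3, -0.1, -0.4]
width: 0.0471
gripper_force: 0.0
```

servo_tool(
  increments=[
    [0,0,0,0,0,5,-0.1],
    [-4.5,0,0,0,0,0,-0.1],
    [-4.5,0.5,0,0,0,0,-0.1],
    [-3.5,0,0,0,0,0,-0.1],
    [-1.2,0,0,0,0,0,-0.1],
  ],
)

```text
clock: 9.55
position: [0.4632, 0.015, 0.2237]
ee_rot: [-0.0, 0.999, -0.047, -0.003]
contact_force: [0.6, -0.3, 0.8]
width: 0.0468
gripper_force: 0.0
```

servo_tool(
  increments=[
    [0,0,0,0,0,0,-0.1],
    [0,0,0,0,0,0,-0.1],
    [0,0,0,0,0,0,-0.1],
    [0,0,0,0,0,0,-0.1],
    [0,0,0,0,0,0,-0.1],
  ],
)

```text
clock: 10.05
position: [0.4691, 0.0143, 0.2252]
ee_rot: [0.0, 0.999, -0.047, -0.0]
contact_force: [-0.1, 0.1, 0.4]
width: 0.0467
gripper_force: 0.0
```

```bash
python3 - <<'E'
from h import *
go(uw((-.140,-.058,.097)),UY+90)
shot('wrist','w4.png'); c=optics.get_calibration('wrist')
for d in finder.tip_of('guard_handle','wrist')[:2]: print(round(d['p'],2),np.round(d['at'],1),atz('wrist',d['at'],.107,c).round(4), 'exp',uw((-.14,-.058,.107)).round(4))
E
```

```text
t 10.05 pos [0.4691 0.0143 0.2252] yaw -5.42 w 0.0467 F [-0.1  0.1  0.4] | turn z 0.01 shift after turn [ 0.2  -0.03 12.82] rotvec fix [0.   0.01 0.01]
0.76 [317.7 182.6] [0.4718 0.0153 0.107 ] exp [0.4711 0.0144 0.107 ]
```

servo_tool(
  increments=[
    [0.2,0,3,0,0,0,-0.1],
    [0,0,4,0,0,0,-0.1],
    [0,0,3.5,0,0,0,-0.1],
    [0,0,2.3,0,0,0,-0.1],
    [0,0,0,0,0,0,0],
  ],
)

```text
clock: 10.65
position: [0.4677, 0.0145, 0.0947]
ee_rot: [-0.0, 0.999, -0.047, -0.004]
contact_force: [-0.4, -0.2, -0.7]
width: 0.043
gripper_force: 0.0
```

servo_tool(
  increments=[
    [0,0,0,0,0,0,0.5],
    [0,0,0,0,0,0,1],
    [0,0,0,0,0,0,1],
    [0,0,0,0,0,0,1],
    [0,0,0,0,0,0,1],
  ],
)

```text
clock: 11.15
position: [0.4717, 0.0146, 0.0991]
ee_rot: [-0.0, 0.999, -0.047, 0.002]
contact_force: [0.4, 3.8, 6.4]
width: 0.0102
gripper_force: 39.4
```

```bash
python3 - <<'E'
from h import *
go(uw((-.140,-.058,.097)),UY+90)
th=np.arange(0,1.76,.0875)
x=.095+-.235*np.cos(th)+.064*np.sin(th); z=.043+.235*np.sin(th)+.064*np.cos(th)
print(np.c_[np.diff(x),-np.diff(z)].round(4)*100)
E
```

```text
t 11.15 pos [0.4717 0.0146 0.0991] yaw -5.43 w 0.0102 F [0.4 3.8 6.4] | turn z -0.01 shift after turn [-0.06  0.02  0.21] rotvec fix [-0.05 -0.23 -0.01]
[[ 0.65 -2.03]
 [ 0.82 -1.96]
 [ 0.99 -1.89]
 [ 1.15 -1.79]
 [ 1.31 -1.68]
 [ 1.45 -1.56]
 [ 1.58 -1.43]
 [ 1.7  -1.29]
 [ 1.8  -1.13]
 [ 1.9  -0.97]
 [ 1.97 -0.8 ]
 [ 2.04 -0.63]
 [ 2.08 -0.45]
 [ 2.11 -0.26]
 [ 2.13 -0.08]
 [ 2.13  0.11]
 [ 2.11  0.29]
 [ 2.08  0.48]
 [ 2.03  0.66]
 [ 1.96  0.83]]
```

servo_tool(
  increments=[
    [0,0.65,-2.03,0,0,0,1],
    [0,0.82,-1.96,0,0,0,1],
    [0,0.99,-1.89,0,0,0,1],
    [0,1.15,-1.79,0,0,0,1],
    [0,1.31,-1.68,0,0,0,1],
  ],
)

```text
clock: 11.65
position: [0.467, -0.0326, 0.1927]
ee_rot: [-0.003, 0.999, -0.048, 0.002]
contact_force: [4.1, 6.9, 1.2]
width: 0.0102
gripper_force: 38.9
```

servo_tool(
  increments=[
    [0,1.45,-1.56,0,0,0,1],
    [0,1.58,-1.43,0,0,0,1],
    [0,1.7,-1.29,0,0,0,1],
    [0,1.8,-1.13,0,0,0,1],
    [0,1.9,-0.97,0,0,0,1],
  ],
)

```text
clock: 12.15
position: [0.4589, -0.1162, 0.2581]
ee_rot: [-0.003, 0.999, -0.047, 0.003]
contact_force: [1.3, 7.4, 11.0]
width: 0.01
gripper_force: 41.5
```

servo_tool(
  increments=[
    [0,1.97,-0.8,0,0,0,1],
    [0,2.04,-0.63,0,0,0,1],
    [0,2.08,-0.45,0,0,0,1],
    [0,2.11,-0.26,0,0,0,1],
    [0,2.13,-0.08,0,0,0,1],
  ],
)

```text
clock: 12.65
position: [0.4484, -0.2221, 0.2787]
ee_rot: [0.0, 0.999, -0.047, 0.002]
contact_force: [1.0, 0.8, -0.2]
width: 0.0103
gripper_force: 43.0
```

servo_tool(
  increments=[
    [0,2.13,0.11,0,0,0,1],
    [0,2.11,0.29,0,0,0,1],
    [0,2.08,0.48,0,0,0,1],
    [0,2.03,0.66,0,0,0,1],
    [0,1.2,0.5,0,0,0,1],
  ],
)

```text
clock: 13.15
position: [0.4389, -0.3184, 0.2569]
ee_rot: [0.001, 0.999, -0.048, 0.0]
contact_force: [2.3, -0.1, -4.0]
width: 0.01
gripper_force: 42.7
```

servo_tool(
  increments=[
    [0,0,0,0,0,0,0.5],
    [0,0,0,0,0,0,0.2],
    [0,0,0,0,0,0,-0.1],
    [0,0,0,0,0,0,-0.1],
    [0,0,0,0,0,0,-0.1],
  ],
)

```text
clock: 13.65
position: [0.4389, -0.3158, 0.257]
ee_rot: [0.0, 0.999, -0.047, 0.0]
contact_force: [-0.0, -0.0, 0.3]
width: 0.0471
gripper_force: 0.0
```

servo_tool(
  increments=[
    [0,0,-2,0,0,0,-0.1],
    [0,0,-3,0,0,0,-0.1],
    [0,0,-3,0,0,0,-0.1],
    [0,-4,0,0,0,0,-0.5],
    [0,-4,0,0,0,0,-1],
  ],
)

```text
clock: 14.15
position: [0.4468, -0.2367, 0.3378]
ee_rot: [0.001, 0.999, -0.048, 0.001]
contact_force: [1.2, 0.7, 0.1]
width: 0.0742
gripper_force: 0.0
```

```bash
python3 - <<'E'
from h import *
shot('scene','s1.png'); go([.6,.1,.3],0)
print('handle exp',proj('scene',uw((.2,-.058,.263))).round(0),[(round(d['p'],2),np.round(d['at'])) for d in finder.tip_of('guard_handle','scene')[:2]])
import cv2
Z=dict(bearing_mid=.0075,washer_mid=.0025,collar_mid=.008,spacer1_mid=.004)
for n in('scene','side'):
  if n=='side': shot(n)
  for k,z in Z.items():
    for d in finder.tip_of(k,n)[:6]:
        if d['p']>.3: print(n,k,round(d['p'],2),np.round(d['at'],1),atz(n,d['at'],z).round(3))
E
```

```text
t 14.2 pos [ 0.4463 -0.2293  0.3378] yaw -5.25 w 0.0812 F [-0.4  5.  -0.5] | turn z -5.25 shift after turn [ 15.37 -32.93   3.78] rotvec fix [-0.38 -0.1  -5.25]
handle exp [259.  98.] [(0.62, array([256.,  99.]))]
scene bearing_mid 0.58 [326.6 291.5] [0.649 0.215 0.008]
scene washer_mid 0.53 [409.8 276.9] [0.437 0.338 0.002]
scene collar_mid 0.66 [328.3 252.8] [0.554 0.122 0.008]
scene spacer1_mid 0.76 [398.6 335.2] [0.598 0.439 0.004]
scene spacer1_mid 0.76 [380.7 365.1] [0.694 0.463 0.004]
scene spacer1_mid 0.58 [379.  293.3] [0.543 0.317 0.004]
scene spacer1_mid 0.53 [434.4 346.1] [0.553 0.522 0.004]
side bearing_mid 0.78 [254.2 247.1] [0.646 0.227 0.007]
side washer_mid 0.47 [287.  287.2] [0.446 0.329 0.002]
side collar_mid 0.52 [297.3 239. ] [0.545 0.12  0.008]
side spacer1_mid 0.72 [261.5 273.7] [0.546 0.319 0.004]
side spacer1_mid 0.62 [220.6 292.5] [0.6   0.442 0.004]
side spacer1_mid 0.49 [209.6 314.2] [0.568 0.521 0.004]
```

View pics/s1.png

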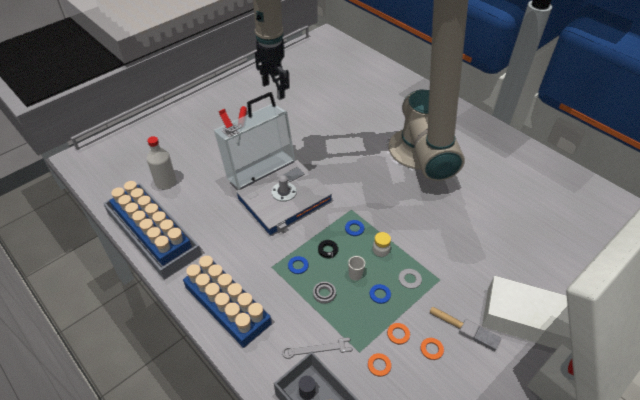

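The guard is right back, with its handle at (258,98) as expected, and all parts are still on the mat. I'll go above the bearing.

servo_tool(
  increments=[
    [1,-2,0,0,0,0,-0.75],
    [1.3,-3.7,0,0,0,0,-0.75],
    [1.3,-3.7,0,0,0,0,-0.75],
    [1.3,-3.7,0,0,0,0,-0.75],
    [1.3,-3.7,0,0,0,0,-0.75],
  ],
)

```text
clock: 15.2
position: [0.5246, -0.0747, 0.3366]
ee_rot: [0.0, 0.999, -0.048, 0.0]
contact_force: [0.5, -0.3, 0.1]
width: 0.0748
gripper_force: 0.0
```

servo_tool(
  increments=[
    [1.3,-3.7,2,0,0,0,-0.75],
    [1.3,-3.7,2,0,0,0,-0.75],
    [1.3,-3.7,2,0,0,0,-0.75],
    [1.3,-3.7,2,0,0,0,-0.75],
    [1.3,-3.7,2,0,0,0,-0.75],
  ],
)

```text
clock: 15.7
position: [0.6069, 0.1035, 0.2357]
ee_rot: [0.0, 0.999, -0.048, 0.0]
contact_force: [1.1, -0.9, 0.5]
width: 0.0748
gripper_force: 0.0
```

servo_tool(
  increments=[
    [1.3,-3.7,2,0,0,0,-0.75],
    [1.3,-3.5,1.7,0,0,0,-0.75],
    [0.7,-1.2,0,0,0,0,-0.75],
    [0,0,0,0,0,0,-0.75],
    [0,0,0,0,0,0,-0.75],
  ],
)

```text
clock: 16.2
position: [0.6471, 0.1819, 0.2001]
ee_rot: [0.001, 0.999, -0.047, 0.0]
contact_force: [-0.0, -1.0, 0.1]
width: 0.0746
gripper_force: 0.0
```

servo_tool(
  increments=[
    [0,0,0,0,0,0,-0.75],
    [0,0,0,0,0,0,-0.75],
    [0,0,0,0,0,0,-0.75],
    [0,0,0,0,0,0,-0.75],
    [0,0,0,0,0,0,-0.75],
  ],
)

```text
clock: 16.7
position: [0.6468, 0.1827, 0.2]
ee_rot: [0.0, 0.999, -0.047, 0.0]
contact_force: [0.7, -0.8, 0.0]
width: 0.0746
gripper_force: 0.0
```

```bash
cat >> h.py <<'E'
def ring(label,top,f=None,near=None):
    "centre of a ring from the wrist picture: outer contour ellipse, on its top plane"
    c=optics.get_calibration('wrist'); shot('wrist',f); out=[]
    for d in finder.silhouettes(label,'wrist')[:6]:
        if d['p']<.25: continue
        m=np.ascontiguousarray(d['region'].astype(np.uint8)); cs=max(cv2.findContours(m,0,1)[0],key=cv2.contourArea)
        if len(cs)<8: continue
        e=cv2.fitEllipse(cs); P=atz('wrist',e[0],top,c)
        out.append((P,d['p'],np.round(e[0],1),np.round(e[1],1)))
        print(label,round(d['p'],2),'px',np.round(e[0],1),'axes',np.round(e[1],1),'world',P.round(4))
    for d in finder.tip_of(label,'wrist')[:3]:
        print(' tip',round(d['p'],2),np.round(d['at'],1),atz('wrist',d['at'],top/2,c).round(4))
    return out
E
python3 - <<'E'
from h import *
o=ring('bearing_mid',.0105,'w5.png')
for x in o[:2]: go([x[0][0],x[0][1],.012],UY+90)
E
```

```text
bearing_mid 0.7 px [289.1 155.3] axes [63.2 63.8] world [0.6588 0.2121 0.0105]
 tip 0.65 [288.7 156.3] [0.6567 0.2132 0.0052]
 tip 0.54 [410.  155.8] [0.6454 0.0902 0.0052]
t 16.85 pos [0.6469 0.183  0.1997] yaw -5.41 w 0.0746 F [-0.4 -0.1 -0.3] | turn z 0.01 shift after turn [ 0.92 -3.01 18.77] rotvec fix [0.   0.   0.01]
```

View pics/w5.png

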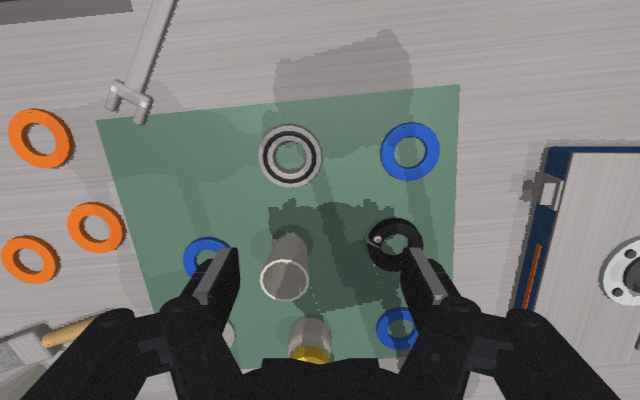

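The bearing is at (289,156), clear of the pot at (285,265) and the spacer at (410,152). I'll align over it and descend.

servo_tool(
  increments=[
    [0.9,-3,1,0,0,0,-0.75],
    [0,0,4,0,0,0,-0.75],
    [0,0,4.5,0,0,0,-0.75],
    [0,0,4,0,0,0,-0.75],
    [0,0,0,0,0,0,-0.75],
  ],
)

```text
clock: 17.35
position: [0.6539, 0.2111, 0.0582]
ee_rot: [0.002, 0.999, -0.047, -0.006]
contact_force: [-1.1, -1.1, -0.4]
width: 0.0746
gripper_force: 0.0
```

servo_tool(
  increments=[
    [0,0,0,0,0,0,-0.75],
    [0,0,0,0,0,0,-0.75],
    [0,0,0,0,0,0,-0.75],
    [0,0,0,0,0,0,-0.75],
    [0,0,0,0,0,0,-0.75],
  ],
)

```text
clock: 17.85
position: [0.6593, 0.2121, 0.0661]
ee_rot: [-0.0, 0.999, -0.047, 0.001]
contact_force: [0.2, -0.4, -0.5]
width: 0.0747
gripper_force: 0.0
```

```bash
python3 - <<'E'
from h import *
o=ring('bearing_mid',.0105,'w6.png')
for x in o[:2]: go([x[0][0],x[0][1],.012],UY+90)
E
```

```text
bearing_mid 0.86 px [319.8 217.4] axes [ 98.5 101. ] world [0.6591 0.2117 0.0105]
t 18.0 pos [0.6588 0.212  0.0651] yaw -5.41 w 0.0745 F [-0.3 -0.4  0.3] | turn z 0.01 shift after turn [0.04 0.03 5.31] rotvec fix [-0.01 -0.04  0.01]
```

View pics/w6.png

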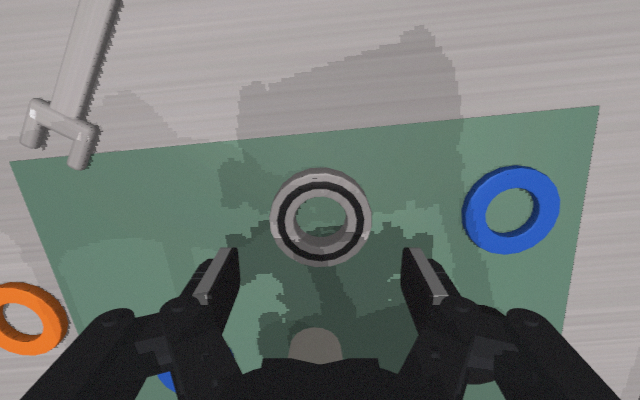

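The bearing is at (320,217), centred between the fingers. I'll lower, feel for the bench and grip.

servo_tool(
  increments=[
    [0,0,2,0,0,0,-0.75],
    [0,0,2,0,0,0,-0.75],
    [0,0,1.3,0,0,0,-0.75],
    [0,0,0,0,0,0,-0.75],
    [0,0,0,0,0,0,-0.75],
  ],
)

```text
clock: 18.5
position: [0.6589, 0.2121, 0.0117]
ee_rot: [0.0, 0.999, -0.047, -0.0]
contact_force: [-0.3, -0.2, 0.5]
width: 0.075
gripper_force: 0.0
```

servo_tool(
  increments=[
    [0,0,0.2,0,0,0,-0.75],
    [0,0,0.2,0,0,0,-0.75],
    [0,0,0,0,0,0,-0.75],
    [0,0,0,0,0,0,-0.75],
    [0,0,0,0,0,0,-0.75],
  ],
)

```text
clock: 19.0
position: [0.6588, 0.212, 0.0079]
ee_rot: [-0.0, 0.999, -0.047, 0.0]
contact_force: [-0.3, 1.0, 0.4]
width: 0.0746
gripper_force: 0.0
```

servo_tool(
  increments=[
    [0,0,0.2,0,0,0,-0.75],
    [0,0,0.2,0,0,0,-0.75],
    [0,0,0,0,0,0,-0.75],
    [0,0,0,0,0,0,-0.75],
    [0,0,0,0,0,0,-0.75],
  ],
)

```text
clock: 19.5
position: [0.6587, 0.212, 0.0036]
ee_rot: [0.0, 0.999, -0.047, 0.0]
contact_force: [-0.0, 0.4, 0.2]
width: 0.0747
gripper_force: 0.0
```

servo_tool(
  increments=[
    [0,0,0,0,0,0,-0.6],
    [0,0,0,0,0,0,-0.4],
    [0,0,0,0,0,0,-0.2],
    [0,0,0,0,0,0,-0.2],
    [0,0,0,0,0,0,-0.2],
  ],
)

```text
clock: 20.0
position: [0.659, 0.2121, 0.0043]
ee_rot: [-0.0, 0.999, -0.047, 0.0]
contact_force: [-1.1, 0.4, 5.4]
width: 0.0619
gripper_force: 44.5
```

```bash
python3 - <<'E'
from h import *
go(uw((0,0,.2)),UY+90)
E
```

```text
t 20.0 pos [0.659  0.2121 0.0043] yaw -5.41 w 0.0619 F [-1.1  0.4  5.4] | turn z 0.01 shift after turn [-11.03  35.45 -19.57] rotvec fix [-0.01 -0.05  0.01]
```

servo_tool(
  increments=[
    [0,0,-2,0,0,0,-0.3],
    [0,0,-4,0,0,0,-0.3],
    [0,0,-4,0,0,0,-0.3],
    [-1,2,-4,0,0,0,-0.3],
    [-2,3,-4,0,0,0,-0.3],
  ],
  squeeze=60,
)

```text
clock: 20.5
position: [0.6264, 0.1676, 0.1812]
ee_rot: [-0.0, 0.999, -0.046, 0.0]
contact_force: [1.4, -1.1, -2.2]
width: 0.061
gripper_force: 66.1
```

servo_tool(
  increments=[
    [-2,4,-1.5,0,0,0,-0.3],
    [-2,4,0,0,0,0,-0.3],
    [-2,4,0,0,0,0,-0.3],
    [-2,4,0,0,0,0,-0.3],
    [-2,4,0,0,0,0,-0.3],
  ],
)

```text
clock: 21.0
position: [0.5056, -0.0237, 0.1949]
ee_rot: [0.0, 0.999, -0.047, -0.001]
contact_force: [0.3, -1.6, -2.7]
width: 0.0614
gripper_force: 66.1
```

servo_tool(
  increments=[
    [-2,4,0,0,0,0,-0.3],
    [-1.5,4,0,0,0,0,-0.3],
    [-0.5,2.4,0,0,0,0,-0.3],
    [0,0,0,0,0,0,-0.3],
    [0,0,0,0,0,0,-0.3],
  ],
)

```text
clock: 21.5
position: [0.4573, -0.1224, 0.1952]
ee_rot: [-0.001, 0.999, -0.048, -0.0]
contact_force: [0.1, -0.2, -2.3]
width: 0.0615
gripper_force: 47.3
```

servo_tool(
  increments=[
    [0,0,0,0,0,0,-0.3],
    [0,0,0,0,0,0,-0.3],
    [0,0,0,0,0,0,-0.3],
    [0,0,0,0,0,0,-0.3],
    [0,0,0,0,0,0,-0.3],
  ],
)

```text
clock: 22.0
position: [0.4578, -0.1219, 0.1958]
ee_rot: [0.0, 0.999, -0.047, -0.0]
contact_force: [0.2, -0.4, -2.4]
width: 0.0612
gripper_force: 67.6
```

```bash
python3 - <<'E'
from h import *
go(uw((0,0,.2)),UY+90)
ring('bearing_mid',.2,'w7.png'); c=optics.get_calibration('wrist')
for k,z in dict(spindle_tip=.11,spindle_seat=.052,unit=0).items():
    for d in finder.tip_of(k,'wrist')[:2]: print(k,round(d['p'],2),np.round(d['at'],1),atz('wrist',d['at'],z,c).round(4), 'exp',uw((0,0,z)).round(4),proj('wrist',uw((0,0,z))).round(1))
E
```

```text
t 22.0 pos [ 0.4578 -0.1219  0.1958] yaw -5.37 w 0.0612 F [ 0.2 -0.4 -2.4] | turn z 0.05 shift after turn [ 5.84  0.3  -0.42] rotvec fix [0.   0.   0.05]
bearing_mid 0.81 px [319.3 269. ] axes [134.1 141.2] world [ 0.4581 -0.1223  0.2   ]
spindle_tip 0.64 [324.1 118.6] [ 0.5143 -0.1309  0.11  ] exp [ 0.5157 -0.1304  0.11  ] [323.1 116.6]
spindle_tip 0.21 [322.6 106.6] [ 0.5221 -0.1307  0.11  ] exp [ 0.5157 -0.1304  0.11  ] [323.1 116.6]
spindle_seat 0.67 [323.3 114.2] [ 0.5113 -0.1307  0.052 ] exp [ 0.5157 -0.1304  0.052 ] [322.4 108.8]
unit 0.81 [322.3 107.2] [ 0.5127 -0.1303  0.    ] exp [ 0.5157 -0.1304  0.    ] [322. 104.]
```

View pics/w7.png

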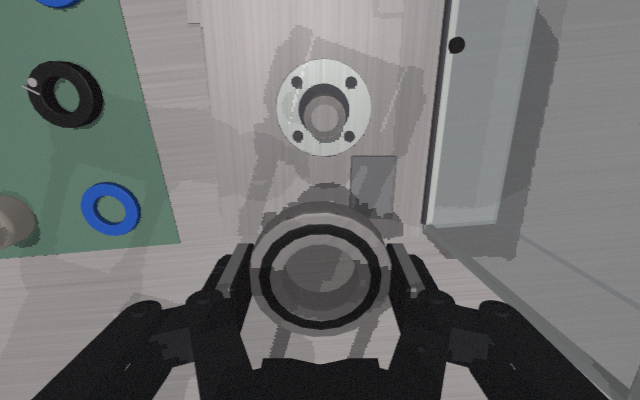

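The held bearing is centred at the TCP (319,269) and the spindle tip shows at (324,118). I'll move over and lower.

servo_tool(
  increments=[
    [2,0.3,0,0,0,0,-0.3],
    [2.5,0,0,0,0,0,-0.3],
    [1.3,0,2,0,0,0,-0.3],
    [0,0,3,0,0,0,-0.3],
    [0,0,0,0,0,0,-0.3],
  ],
)

```text
clock: 22.8
position: [0.5124, -0.1297, 0.1422]
ee_rot: [-0.001, 0.999, -0.047, -0.004]
contact_force: [-1.0, -0.1, -3.2]
width: 0.061
gripper_force: 67.7
```

servo_tool(
  increments=[
    [0,0,1,0,0,0,-0.3],
    [0,0,1,0,0,0,-0.3],
    [0,0,1,0,0,0,-0.3],
    [0,0,1,0,0,0,-0.3],
    [0,0,0,0,0,0,-0.3],
  ],
)

```text
clock: 23.3
position: [0.514, -0.1305, 0.1045]
ee_rot: [-0.0, 0.999, -0.047, -0.001]
contact_force: [-0.6, 0.4, -2.0]
width: 0.061
gripper_force: 67.7
```

```bash
python3 - <<'E'
from h import *
go([.5147,-.1307,.0565],UY+90)
E
```

```text
t 23.3 pos [ 0.514  -0.1305  0.1045] yaw -5.42 w 0.061 F [-0.6  0.4 -2. ] | turn z 0.0 shift after turn [0.07 0.02 4.8 ] rotvec fix [-0.04  0.15  0.  ]
```

No contact force, so the bearing is on the spindle. I'll lower it home.

servo_tool(
  increments=[
    [0,0,1,0,0,0,-0.3],
    [0,0,1,0,0,0,-0.3],
    [0,0,1,0,0,0,-0.3],
    [0,0,1,0,0,0,-0.3],
    [0,0,0.3,0,0,0,-0.3],
  ],
)

```text
clock: 23.8
position: [0.5142, -0.1304, 0.0613]
ee_rot: [-0.0, 0.999, -0.047, -0.001]
contact_force: [-0.9, -0.3, -2.1]
width: 0.0612
gripper_force: 67.7
```

servo_tool(
  increments=[
    [0,0,0.2,0,0,0,-0.3],
    [0,0,0.2,0,0,0,-0.3],
    [0,0,0,0,0,0,-0.3],
    [0,0,0,0,0,0,-0.3],
    [0,0,0,0,0,0,-0.3],
  ],
)

```text
clock: 24.3
position: [0.5154, -0.1309, 0.0591]
ee_rot: [0.0, 0.999, -0.047, 0.0]
contact_force: [-0.0, -0.6, -2.2]
width: 0.0611
gripper_force: 67.7
```

servo_tool(
  increments=[
    [0,0,0.2,0,0,0,-0.3],
    [0,0,0,0,0,0,-0.3],
    [0,0,0,0,0,0,-0.5],
    [0,0,0,0,0,0,-0.75],
    [0,0,0,0,0,0,-0.75],
  ],
)

```text
clock: 24.8
position: [0.5155, -0.131, 0.0572]
ee_rot: [0.0, 0.999, -0.047, 0.0]
contact_force: [-0.6, -0.5, 0.5]
width: 0.0747
gripper_force: 0.0
```

servo_tool(
  increments=[
    [0,0,0,0,0,0,-0.75],
    [0,0,-3,0,0,0,-0.75],
    [0,0,-4,0,0,0,-0.75],
    [0,0,-4,0,0,0,-0.75],
    [0,0,-3,0,0,0,-0.75],
  ],
)

```text
clock: 25.3
position: [0.5158, -0.1311, 0.1995]
ee_rot: [0.001, 0.999, -0.047, 0.001]
contact_force: [-0.0, -0.1, -0.1]
width: 0.0749
gripper_force: 0.0
```

```bash
python3 - <<'E'
from h import *
ring('bearing_mid',.067)
ims=shot('scene','s2.png'); c=optics.get_calibration('wrist')
for k,z in dict(spacer1_mid=.004).items():
    for d in finder.silhouettes(k,'scene'):
        print(round(d['p'],2),np.round(d['box'],1),atz('scene',d['box'][:2],z).round(3),ims[d['region']].mean(0).round())
go([.439,.105,.2],UY+90)
cv2.imwrite('pics/s2c.png',cv2.resize(ims[130:310,200:440][:,:,::-1],None,fx=3,fy=3))
E
```

```text
bearing_mid 0.75 px [318.8 180. ] axes [72.8 74.2] world [ 0.5168 -0.1308  0.067 ]
0.82 [432.9 349.5  22.3  22.7] [0.563 0.525 0.004] [208. 118.  69.]
0.75 [399.9 333.4  19.   21.5] [0.592 0.438 0.004] [215. 118.  65.]
0.68 [380.2 294.6  19.6  19.5] [0.543 0.322 0.004] [ 50.  88. 163.]
0.67 [299.4 264.3  23.   18.4] [0.643 0.093 0.004] [ 48.  86. 167.]
0.58 [379.9 363.8  19.2  21.5] [0.693 0.46  0.004] [210. 120.  71.]
0.44 [326.6 248.2  22.7  16.1] [0.544 0.104 0.004] [40. 45. 44.]
t 25.55 pos [ 0.5146 -0.1306  0.1963] yaw -5.41 w 0.0748 F [0.4 0.8 0.6] | turn z 0.01 shift after turn [ -9.75 -22.74  -0.37] rotvec fix [-0.01  0.05  0.01]
```

View pics/s2c.png

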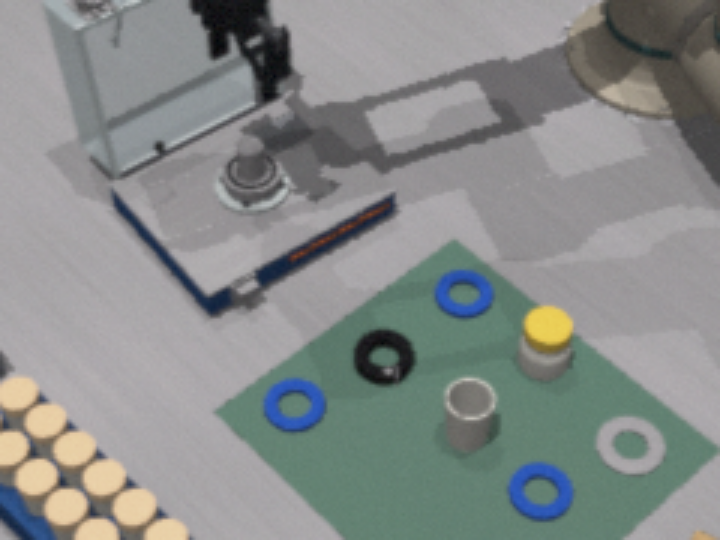

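The close-up shows the bearing seated on the shoulder, with the guard back and the parts still in place. Next is the spacer nearest the robot.

servo_tool(
  increments=[
    [-1.5,-3,0,0,0,0,-0.75],
    [-2,-4.2,0,0,0,0,-0.75],
    [-2,-4.5,0,0,0,0,-0.75],
    [-2,-4.5,0,0,0,0,-0.75],
    [-1.5,-4,0,0,0,0,-0.75],
  ],
)

```text
clock: 26.05
position: [0.442, 0.0805, 0.195]
ee_rot: [0.0, 0.999, -0.047, -0.002]
contact_force: [1.1, -0.3, -0.6]
width: 0.0747
gripper_force: 0.0
```

servo_tool(
  increments=[
    [-0.75,-2.5,0,0,0,0,-0.75],
    [0,0,0,0,0,0,-0.75],
    [0,0,0,0,0,0,-0.75],
    [0,0,0,0,0,0,-0.75],
    [0,0,0,0,0,0,-0.75],
  ],
)

```text
clock: 26.55
position: [0.4397, 0.1033, 0.1963]
ee_rot: [0.0, 0.999, -0.048, -0.0]
contact_force: [-0.6, 0.8, -0.2]
width: 0.0748
gripper_force: 0.0
```

```bash
python3 - <<'E'
from h import *
o=ring('spacer1_mid',.006)
for x in o[:3]: go([x[0][0],x[0][1],.0035],UY+90)
E
```

```text
spacer1_mid 0.91 px [79.2 76.1] axes [60.2 75.1] world [0.5451 0.3178 0.006 ]
spacer1_mid 0.5 px [300.6  48. ] axes [66.3 71.9] world [0.549  0.1097 0.006 ]
 tip 0.86 [81.2 76.4] [0.5448 0.318  0.003 ]
t 26.7 pos [0.4397 0.1036 0.1966] yaw -5.5 w 0.0751 F [-0.4 -0.7  1.6] | turn z -0.08 shift after turn [  8.46 -22.32  19.31] rotvec fix [ 0.02  0.01 -0.08]
t 26.7 pos [0.4397 0.1036 0.1966] yaw -5.5 w 0.0751 F [-0.4 -0.7  1.6] | turn z -0.08 shift after turn [10.82 -1.64 19.31] rotvec fix [ 0.02  0.01 -0.08]
```

```bash
cat >> h.py <<'E'
def blue(top=.006):
    c=optics.get_calibration('wrist'); im=shot('wrist'); h=cv2.cvtColor(im,cv2.COLOR_RGB2HSV)
    m=cv2.inRange(h,(105,130,90),(125,255,255)); out=[]
    for k in cv2.findContours(m,0,1)[0]:
        if cv2.contourArea(k)<800: continue
        e=cv2.fitEllipse(k); P=atz('wrist',e[0],top,c); out.append(P)
        print('blue px',np.round(e[0],1),'axes',np.round(e[1],1),P.round(4))
    return out
E
python3 - <<'E'
from h import *
for P in blue(): go([P[0],P[1],.0035],UY+90)
E
```

```text
blue px [320.2 172.8] axes [55.7 56.9] [0.4301 0.1037 0.006 ]
blue px [78.7 75.9] axes [58.1 72.4] [0.5454 0.3188 0.006 ]
t 26.75 pos [0.4397 0.1037 0.1967] yaw -5.49 w 0.0746 F [ 0.5 -0.6  0.3] | turn z -0.07 shift after turn [-0.95  0.09 19.32] rotvec fix [ 0.01  0.   -0.07]
t 26.75 pos [0.4397 0.1037 0.1967] yaw -5.49 w 0.0746 F [ 0.5 -0.6  0.3] | turn z -0.07 shift after turn [  8.49 -22.41  19.32] rotvec fix [ 0.01  0.   -0.07]
```

servo_tool(
  increments=[
    [-0.95,0.1,3,0,0,0,-0.75],
    [0,0,4,0,0,0,-0.75],
    [0,0,4.5,0,0,0,-0.75],
    [0,0,4,0,0,0,-0.75],
    [0,0,2,0,0,0,-0.75],
  ],
)

```text
clock: 27.25
position: [0.4279, 0.1037, 0.0192]
ee_rot: [0.0, 0.999, -0.048, -0.002]
contact_force: [0.1, 0.6, 0.7]
width: 0.0748
gripper_force: 0.0
```

servo_tool(
  increments=[
    [0,0,1,0,0,0,-0.75],
    [0,0,0.8,0,0,0,-0.75],
    [0,0,0,0,0,0,-0.75],
    [0,0,0,0,0,0,-0.75],
    [0,0,0,0,0,0,-0.6],
  ],
)

```text
clock: 27.75
position: [0.4309, 0.1044, 0.0048]
ee_rot: [-0.0, 0.999, -0.047, 0.001]
contact_force: [0.2, -0.1, -0.2]
width: 0.0682
gripper_force: 0.0
```

servo_tool(
  increments=[
    [0,0,0,0,0,0,-0.4],
    [0,0,0,0,0,0,-0.3],
    [0,0,0,0,0,0,-0.3],
    [0,0,0,0,0,0,-0.3],
    [0,0,0,0,0,0,-0.3],
  ],
)

```text
clock: 28.25
position: [0.4307, 0.1043, 0.0053]
ee_rot: [-0.0, 0.999, -0.047, 0.001]
contact_force: [-2.4, -0.7, 10.5]
width: 0.0567
gripper_force: 55.3
```

servo_tool(
  increments=[
    [0,0,-3,0,0,0,-0.3],
    [0,0,-4,0,0,0,-0.3],
    [0,0,-4,0,0,0,-0.3],
    [1,2,-4,0,0,0,-0.3],
    [2,3.5,-1.5,0,0,0,-0.3],
  ],
)

```text
clock: 28.75
position: [0.4558, 0.0477, 0.1732]
ee_rot: [-0.001, 0.999, -0.045, 0.004]
contact_force: [1.9, 0.2, -0.1]
width: 0.0563
gripper_force: 55.2
```

servo_tool(
  increments=[
    [2,4,0,0,0,0,-0.3],
    [2,4,0,0,0,0,-0.3],
    [2,4,0,0,0,0,-0.3],
    [1.2,3,0,0,0,0,-0.3],
    [0.4,2.1,0,0,0,0,-0.3],
  ],
)

```text
clock: 29.25
position: [0.5152, -0.1333, 0.1691]
ee_rot: [0.001, 0.999, -0.048, 0.001]
contact_force: [-0.2, 0.6, -0.8]
width: 0.0566
gripper_force: 55.2
```

servo_tool(
  increments=[
    [0,0,0,0,0,0,-0.3],
    [0,0,0,0,0,0,-0.3],
    [0,0,0,0,0,0,-0.3],
    [0,0,0,0,0,0,-0.3],
    [0,0,0,0,0,0,-0.3],
  ],
)

```text
clock: 29.75
position: [0.514, -0.1297, 0.169]
ee_rot: [-0.0, 0.999, -0.047, 0.0]
contact_force: [1.1, -0.6, -0.4]
width: 0.0566
gripper_force: 55.2
```

```bash
python3 - <<'E'
from h import *
z=st()['position'][2]; blue(z+.001); go([.5147,-.1307,.2],UY+90)
E
```

```text
blue px [319.7 297.2] axes [ 46.5 105.1] [ 0.4968 -0.1286  0.17  ]
blue px [320.1 240.4] axes [ 65.7 115.7] [ 0.5269 -0.1316  0.17  ]
blue px [36.8 35.9] axes [65.6 84.2] [ 0.6206 -0.0351  0.17  ]
t 29.8 pos [ 0.5141 -0.1299  0.169 ] yaw -5.34 w 0.0566 F [ 0.2 -0.2  0. ] | turn z 0.08 shift after turn [ 0.07  0.08 -3.1 ] rotvec fix [ 0.   -0.01  0.08]
```

servo_tool(
  increments=[
    [0.05,0.1,2,0,0,0,-0.3],
    [0,0,1.5,0,0,0,-0.3],
    [0,0,1,0,0,0,-0.3],
    [0,0,1,0,0,0,-0.3],
    [0,0,0.8,0,0,0,-0.3],
  ],
)

```text
clock: 30.3
position: [0.5146, -0.1316, 0.1053]
ee_rot: [0.0, 0.999, -0.047, 0.0]
contact_force: [0.8, 0.2, -0.4]
width: 0.0566
gripper_force: 55.2
```

servo_tool(
  increments=[
    [0,0,0.5,0,0,0,-0.3],
    [0,0,0.5,0,0,0,-0.3],
    [0,0,0,0,0,0,-0.3],
    [0,0,0,0,0,0,-0.3],
    [0,0,0,0,0,0,-0.3],
  ],
)

```text
clock: 30.8
position: [0.5149, -0.1319, 0.0962]
ee_rot: [0.0, 0.999, -0.047, 0.0]
contact_force: [-0.3, -0.4, -0.2]
width: 0.0563
gripper_force: 55.2
```

servo_tool(
  increments=[
    [0,-0.1,0.8,0,0,0,-0.3],
    [0,0,0.8,0,0,0,-0.3],
    [0,0,0.6,0,0,0,-0.3],
    [0,0,0.1,0,0,0,-0.3],
    [0,0,0,0,0,0,-0.3],
  ],
)

```text
clock: 31.3
position: [0.5142, -0.1305, 0.0724]
ee_rot: [-0.0, 0.999, -0.047, -0.001]
contact_force: [-1.6, 0.1, 0.7]
width: 0.0566
gripper_force: 55.4
```

servo_tool(
  increments=[
    [0,0,0,0,0,0,-0.5],
    [0,0,0,0,0,0,-0.75],
    [0,0,0,0,0,0,-0.75],
    [0,0,0,0,0,0,-0.75],
    [0,0,-2,0,0,0,-0.75],
  ],
)

```text
clock: 31.8
position: [0.5127, -0.1301, 0.0909]
ee_rot: [-0.001, 0.999, -0.047, -0.003]
contact_force: [0.5, 0.1, -0.0]
width: 0.0746
gripper_force: 0.0
```

servo_tool(
  increments=[
    [0,0,-3,0,0,0,-0.75],
    [0,0,-4,0,0,0,-0.75],
    [0,0,-4,0,0,0,-0.75],
    [0,0,0,0,0,0,-0.75],
    [0,0,0,0,0,0,-0.75],
  ],
)

```text
clock: 32.3
position: [0.515, -0.1309, 0.2037]
ee_rot: [0.0, 0.999, -0.047, 0.001]
contact_force: [0.5, 0.0, -0.3]
width: 0.0744
gripper_force: 0.0
```

```bash
python3 - <<'E'
from h import *
blue(.073); ring('spacer1_mid',.073); go([.64,.097,.2],UY+90)
E
```

```text
blue px [319.5 182.9] axes [66.9 68.7] [ 0.514  -0.1311  0.073 ]
blue px [66.4 42.4] axes [58.9 74.7] [0.6401 0.0447 0.073 ]
t 32.5 pos [ 0.5136 -0.1304  0.2011] yaw -5.41 w 0.0749 F [-0.4  0.8 -0.1] | turn z 0.01 shift after turn [ 10.43 -23.83   0.11] rotvec fix [-0.05  0.19  0.01]
```

The first spacer is home. Next is spacer B.

servo_tool(
  increments=[
    [1.5,-3,0,0,0,0,-0.75],
    [2,-4.5,0,0,0,0,-0.75],
    [2,-4.5,0,0,0,0,-0.75],
    [2,-4.5,0,0,0,0,-0.75],
    [1.9,-4.3,0,0,0,0,-0.75],
  ],
)

```text
clock: 33.0
position: [0.6281, 0.0693, 0.2011]
ee_rot: [0.0, 0.999, -0.047, -0.001]
contact_force: [0.5, -0.4, -0.1]
width: 0.0745
gripper_force: 0.0
```

servo_tool(
  increments=[
    [1,-3,0,0,0,0,-0.75],
    [0,0,0,0,0,0,-0.75],
    [0,0,0,0,0,0,-0.75],
    [0,0,0,0,0,0,-0.75],
    [0,0,0,0,0,0,-0.75],
  ],
)

```text
clock: 33.5
position: [0.64, 0.0951, 0.2025]
ee_rot: [0.0, 0.999, -0.048, -0.0]
contact_force: [-1.1, 0.5, 0.0]
width: 0.0741
gripper_force: 0.0
```

```bash
python3 - <<'E'
from h import *
for P in blue(): go([P[0],P[1],.0045],UY+90)
E
```

```text
blue px [571.9 286.8] axes [50.7 62.5] [ 0.4615 -0.1855  0.006 ]
blue px [132.6 261. ] axes [44.9 53.9] [0.5454 0.3186 0.006 ]
blue px [322.8 151.9] axes [56.8 57.1] [0.6505 0.0905 0.006 ]
t 33.55 pos [0.6402 0.0951 0.2027] yaw -5.5 w 0.0748 F [ 0.7  0.3 -0.9] | turn z -0.08 shift after turn [-15.13  29.62  19.82] rotvec fix [ 0.02  0.03 -0.08]
t 33.55 pos [0.6402 0.0951 0.2027] yaw -5.5 w 0.0748 F [ 0.7  0.3 -0.9] | turn z -0.08 shift after turn [-11.55 -21.36  19.82] rotvec fix [ 0.02  0.03 -0.08]
t 33.55 pos [0.6402 0.0951 0.2027] yaw -5.5 w 0.0748 F [ 0.7  0.3 -0.9] | turn z -0.08 shift after turn [ 1.07  0.36 19.82] rotvec fix [ 0.02  0.03 -0.08]
```

servo_tool(
  increments=[
    [1.05,0.35,3,0,0,0,-0.75],
    [0,0,4,0,0,0,-0.75],
    [0,0,4.5,0,0,0,-0.75],
    [0,0,4,0,0,0,-0.75],
    [0,0,2.5,0,0,0,-0.75],
  ],
)

```text
clock: 34.05
position: [0.6486, 0.0907, 0.0198]
ee_rot: [0.0, 0.999, -0.048, -0.002]
contact_force: [-0.3, -0.2, 0.7]
width: 0.0749
gripper_force: 0.0
```

servo_tool(
  increments=[
    [0,0,1,0,0,0,-0.75],
    [0,0,0.8,0,0,0,-0.75],
    [0,0,0,0,0,0,-0.75],
    [0,0,0,0,0,0,-0.75],
    [0,0,0,0,0,0,-0.6],
  ],
)

```text
clock: 34.55
position: [0.6519, 0.0919, 0.0065]
ee_rot: [-0.0, 0.999, -0.047, 0.002]
contact_force: [-0.5, -0.2, -0.5]
width: 0.0681
gripper_force: 0.0
```

servo_tool(
  increments=[
    [0,0,0,0,0,0,-0.4],
    [0,0,0,0,0,0,-0.3],
    [0,0,0,0,0,0,-0.3],
    [0,0,0,0,0,0,-0.3],
    [0,0,0,0,0,0,-0.3],
  ],
)

```text
clock: 35.05
position: [0.6517, 0.0919, 0.0074]
ee_rot: [-0.0, 0.999, -0.047, 0.002]
contact_force: [-2.5, -0.4, 9.2]
width: 0.0568
gripper_force: 55.5
```

servo_tool(
  increments=[
    [0,0,-3,0,0,0,-0.3],
    [0,0,-4,0,0,0,-0.3],
    [0,0,-4,0,0,0,-0.3],
    [-1,2,-4,0,0,0,-0.3],
    [-2,3.5,-1.5,0,0,0,-0.3],
  ],
)

```text
clock: 35.55
position: [0.6193, 0.041, 0.175]
ee_rot: [-0.0, 0.999, -0.046, 0.005]
contact_force: [0.6, -1.2, 0.4]
width: 0.0563
gripper_force: 55.0
```

servo_tool(
  increments=[
    [-2,4,0,0,0,0,-0.3],
    [-2,4,0,0,0,0,-0.3],
    [-2,4,0,0,0,0,-0.3],
    [-1.5,3.5,0,0,0,0,-0.3],
    [-0.9,2.3,0,0,0,0,-0.3],
  ],
)

```text
clock: 36.05
position: [0.5136, -0.1312, 0.1705]
ee_rot: [0.001, 0.999, -0.048, 0.0]
contact_force: [0.6, 1.2, -1.4]
width: 0.0565
gripper_force: 55.0
```

servo_tool(
  increments=[
    [0,0,0,0,0,0,-0.3],
    [0,0,0,0,0,0,-0.3],
    [0,0,0,0,0,0,-0.3],
    [0,0,0,0,0,0,-0.3],
    [0,0,0,0,0,0,-0.3],
  ],
)

```text
clock: 36.55
position: [0.5157, -0.1284, 0.1698]
ee_rot: [-0.0, 0.999, -0.046, 0.0]
contact_force: [0.9, -0.2, -0.2]
width: 0.0565
gripper_force: 55.0
```

```bash
python3 - <<'E'
from h import *
def inhand(z,f=None):
    c=optics.get_calibration('wrist'); im=shot('wrist',f); h=cv2.cvtColor(im,cv2.COLOR_RGB2HSV)
    m=cv2.inRange(h,(105,110,60),(128,255,255)); m[:170]=0;m[:,:220]=0;m[:,420:]=0
    p=cv2.convexHull(cv2.findNonZero(m)); e=cv2.fitEllipse(p); print('hand',np.round(e[0],1),np.round(e[1],1),atz('wrist',e[0],z,c).round(4))
z=st()['position'][2]; go([.5147,-.1307,.0805],UY+90); inhand(z+.001,'w8.png')
E
```

```text
t 36.55 pos [ 0.5157 -0.1284  0.1698] yaw -5.32 w 0.0565 F [ 0.9 -0.2 -0.2] | turn z 0.1 shift after turn [-0.08  0.24  8.93] rotvec fix [-0.01 -0.    0.1 ]
hand [320.4 243.8] [130.6 157.3] [ 0.527  -0.1303  0.1708]
```

servo_tool(
  increments=[
    [-0.1,0.2,2,0,0,0,-0.3],
    [0,0,1.5,0,0,0,-0.3],
    [0,0,1,0,0,0,-0.3],
    [0,0,1,0,0,0,-0.3],
    [0,0,0.8,0,0,0,-0.3],
  ],
)

```text
clock: 37.1
position: [0.5145, -0.1311, 0.1063]
ee_rot: [0.0, 0.999, -0.047, 0.0]
contact_force: [-0.6, 0.1, -1.2]
width: 0.0566
gripper_force: 55.0
```

servo_tool(
  increments=[
    [0,0,0.5,0,0,0,-0.3],
    [0,0,0.5,0,0,0,-0.3],
    [0,0,0,0,0,0,-0.3],
    [0,0,0,0,0,0,-0.3],
    [0,0,0,0,0,0,-0.3],
  ],
)

```text
clock: 37.6
position: [0.5144, -0.1312, 0.0971]
ee_rot: [0.0, 0.999, -0.047, 0.0]
contact_force: [2.0, 0.9, -2.3]
width: 0.0568
gripper_force: 54.9
```

servo_tool(
  increments=[
    [0,0,0.7,0,0,0,-0.3],
    [0,0,0.5,0,0,0,-0.3],
    [0,0,0.2,0,0,0,-0.3],
    [0,0,0,0,0,0,-0.3],
    [0,0,0,0,0,0,-0.3],
  ],
)

```text
clock: 38.1
position: [0.5144, -0.1312, 0.0827]
ee_rot: [0.0, 0.999, -0.047, 0.0]
contact_force: [3.2, 0.3, -2.0]
width: 0.0563
gripper_force: 54.9
```

servo_tool(
  increments=[
    [0,0,0,0,0,0,-0.5],
    [0,0,0,0,0,0,-0.75],
    [0,0,0,0,0,0,-0.75],
    [0,0,0,0,0,0,-0.75],
    [0,0,-2,0,0,0,-0.75],
  ],
)

```text
clock: 38.6
position: [0.5119, -0.1305, 0.1009]
ee_rot: [-0.001, 0.999, -0.047, -0.003]
contact_force: [-0.0, -0.5, 0.0]
width: 0.0749
gripper_force: 0.0
```

servo_tool(
  increments=[
    [0,0,-3,0,0,0,-0.75],
    [0,0,-4,0,0,0,-0.75],
    [0,0,-3,0,0,0,-0.75],
    [0,0,0,0,0,0,-0.75],
    [0,0,0,0,0,0,-0.75],
  ],
)

```text
clock: 39.1
position: [0.5141, -0.1313, 0.2033]
ee_rot: [0.0, 0.999, -0.047, 0.001]
contact_force: [-0.2, 0.2, -0.0]
width: 0.0744
gripper_force: 0.0
```

```bash
python3 - <<'E'
from h import *
blue(.081); go([.54,.318,.2],UY+90)
E
```

```text
blue px [319.4 184.1] axes [70.6 71.4] [ 0.5145 -0.1315  0.081 ]
t 39.15 pos [ 0.5134 -0.131   0.2022] yaw -5.41 w 0.0748 F [-0.2  0.  -0.9] | turn z 0.01 shift after turn [ -1.59 -44.95   0.22] rotvec fix [-0.01  0.07  0.01]
```

servo_tool(
  increments=[
    [0,-3,0,0,0,0,-0.75],
    [-0.2,-4.3,0,0,0,0,-0.75],
    [-0.2,-4.3,0,0,0,0,-0.75],
    [-0.2,-4.3,0,0,0,0,-0.75],
    [-0.2,-4.3,0,0,0,0,-0.75],
  ],
)

```text
clock: 39.65
position: [0.5239, 0.0721, 0.2009]
ee_rot: [0.0, 0.999, -0.047, -0.002]
contact_force: [0.4, -0.6, -0.4]
width: 0.0749
gripper_force: 0.0
```

servo_tool(
  increments=[
    [-0.2,-4.3,0,0,0,0,-0.75],
    [-0.2,-4.3,0,0,0,0,-0.75],
    [-0.2,-4.3,0,0,0,0,-0.75],
    [-0.2,-4.3,0,0,0,0,-0.75],
    [0,-4.3,0,0,0,0,-0.75],
  ],
)

```text
clock: 40.15
position: [0.5361, 0.2868, 0.2006]
ee_rot: [0.001, 0.999, -0.047, -0.002]
contact_force: [0.4, -0.1, 0.3]
width: 0.0751
gripper_force: 0.0
```

servo_tool(
  increments=[
    [0,-3.2,0,0,0,0,-0.75],
    [0,0,0,0,0,0,-0.75],
    [0,0,0,0,0,0,-0.75],
    [0,0,0,0,0,0,-0.75],
    [0,0,0,0,0,0,-0.75],
  ],
)

```text
clock: 40.65
position: [0.5403, 0.3159, 0.2023]
ee_rot: [0.001, 0.999, -0.048, -0.001]
contact_force: [0.9, -0.5, 0.7]
width: 0.0751
gripper_force: 0.0
```

```bash
python3 - <<'E'
from h import *
for P in blue(): go([P[0],P[1],.0055],UY+90)
E
```

```text
blue px [316.6 158.1] axes [56.2 56.9] [0.5449 0.3182 0.006 ]
t 40.7 pos [0.5405 0.316  0.2026] yaw -5.5 w 0.0745 F [ 0.4  0.1 -0. ] | turn z -0.08 shift after turn [ 0.42 -0.26 19.71] rotvec fix [ 0.04  0.03 -0.08]
```

servo_tool(
  increments=[
    [0.4,-0.25,3,0,0,0,-0.75],
    [0,0,4,0,0,0,-0.75],
    [0,0,4.5,0,0,0,-0.75],
    [0,0,4,0,0,0,-0.75],
    [0,0,2.5,0,0,0,-0.75],
  ],
)

```text
clock: 41.2
position: [0.5432, 0.3176, 0.02]
ee_rot: [0.001, 0.999, -0.048, -0.002]
contact_force: [-0.2, -0.3, -0.1]
width: 0.0752
gripper_force: 0.0
```

servo_tool(
  increments=[
    [0,0,1,0,0,0,-0.75],
    [0,0,1,0,0,0,-0.75],
    [0,0,0,0,0,0,-0.75],
    [0,0,0,0,0,0,-0.75],
    [0,0,0,0,0,0,-0.6],
  ],
)

```text
clock: 41.7
position: [0.5452, 0.3192, 0.0036]
ee_rot: [-0.0, 0.999, -0.047, 0.001]
contact_force: [0.3, -0.2, 0.1]
width: 0.068
gripper_force: 0.0
```

servo_tool(
  increments=[
    [0,0,0,0,0,0,-0.4],
    [0,0,0,0,0,0,-0.3],
    [0,0,0,0,0,0,-0.3],
    [0,0,0,0,0,0,-0.3],
    [0,0,0,0,0,0,-0.3],
  ],
)

```text
clock: 42.2
position: [0.5452, 0.3193, 0.0042]
ee_rot: [-0.0, 0.999, -0.047, 0.001]
contact_force: [-0.8, -0.0, 5.7]
width: 0.0565
gripper_force: 57.5
```

servo_tool(
  increments=[
    [0,0,-3,0,0,0,-0.3],
    [0,0,-4,0,0,0,-0.3],
    [0,0,-4,0,0,0,-0.3],
    [0,2,-4,0,0,0,-0.3],
    [0.2,4,-1.5,0,0,0,-0.3],
  ],
)

```text
clock: 42.7
position: [0.5435, 0.2618, 0.1727]
ee_rot: [-0.002, 0.999, -0.046, 0.004]
contact_force: [0.7, 0.1, -0.4]
width: 0.057
gripper_force: 57.6
```

servo_tool(
  increments=[
    [0.2,4.4,0,0,0,0,-0.3],
    [0.2,4.4,0,0,0,0,-0.3],
    [0.2,4.4,0,0,0,0,-0.3],
    [0.2,4.4,0,0,0,0,-0.3],
    [0.2,4.4,0,0,0,0,-0.3],
  ],
)

```text
clock: 43.2
position: [0.5298, 0.0379, 0.1682]
ee_rot: [0.0, 0.999, -0.047, 0.0]
contact_force: [0.4, 0.3, -0.5]
width: 0.0567
gripper_force: 57.6
```

servo_tool(
  increments=[
    [0,4.4,0,0,0,0,-0.3],
    [0,4.4,0,0,0,0,-0.3],
    [0,4.4,0,0,0,0,-0.3],
    [0,3,0,0,0,0,-0.3],
    [0,0.7,0,0,0,0,-0.3],
  ],
)

```text
clock: 43.7
position: [0.514, -0.1319, 0.1682]
ee_rot: [0.001, 0.999, -0.049, 0.0]
contact_force: [0.5, 0.3, 0.2]
width: 0.0565
gripper_force: 57.6
```

servo_tool(
  increments=[
    [0,0,0,0,0,0,-0.3],
    [0,0,0,0,0,0,-0.3],
    [0,0,0,0,0,0,-0.3],
    [0,0,0,0,0,0,-0.3],
    [0,0,0,0,0,0,-0.3],
  ],
)

```text
clock: 44.2
position: [0.5144, -0.1277, 0.1678]
ee_rot: [-0.0, 0.999, -0.046, 0.0]
contact_force: [-0.0, 0.0, 0.2]
width: 0.0566
gripper_force: 57.6
```

```bash
python3 - <<'E'
from h import *
go([.515,-.1308,.09],UY+90)
E
```

```text
t 44.2 pos [ 0.5144 -0.1277  0.1678] yaw -5.32 w 0.0566 F [-0.   0.   0.2] | turn z 0.1 shift after turn [0.08 0.3  7.78] rotvec fix [-0.  -0.   0.1]
```

servo_tool(
  increments=[
    [0.1,0.3,2,0,0,0,-0.3],
    [0,0,1.5,0,0,0,-0.3],
    [0,0,1,0,0,0,-0.3],
    [0,0,1,0,0,0,-0.3],
    [0,0,0.8,0,0,0,-0.3],
  ],
)

```text
clock: 44.7
position: [0.5151, -0.1316, 0.1042]
ee_rot: [0.0, 0.999, -0.047, -0.0]
contact_force: [-0.1, 0.9, -0.5]
width: 0.0565
gripper_force: 57.6
```

servo_tool(
  increments=[
    [0,0,0.5,0,0,0,-0.3],
    [0,0,0,0,0,0,-0.3],
    [0,0,0,0,0,0,-0.3],
    [0,0,0,0,0,0,-0.3],
    [0,0,0,0,0,0,-0.3],
  ],
)

```text
clock: 45.2
position: [0.5153, -0.1319, 0.1002]
ee_rot: [0.0, 0.999, -0.047, 0.0]
contact_force: [-0.4, -0.4, -0.4]
width: 0.0567
gripper_force: 57.6
```

servo_tool(
  increments=[
    [0,-0.1,0.7,0,0,0,-0.3],
    [0,0,0.4,0,0,0,-0.3],
    [0,0,0.15,0,0,0,-0.3],
    [0,0,0,0,0,0,-0.3],
    [0,0,0,0,0,0,-0.3],
  ],
)

```text
clock: 45.7
position: [0.515, -0.1307, 0.0872]
ee_rot: [-0.0, 0.999, -0.047, -0.0]
contact_force: [-0.6, 0.3, 0.2]
width: 0.0566
gripper_force: 57.7
```

servo_tool(
  increments=[
    [0,0,0,0,0,0,-0.5],
    [0,0,0,0,0,0,-0.75],
    [0,0,0,0,0,0,-0.75],
    [0,0,0,0,0,0,-0.75],
    [0,0,-2,0,0,0,-0.75],
  ],
)

```text
clock: 46.2
position: [0.5132, -0.1301, 0.1053]
ee_rot: [-0.001, 0.999, -0.047, -0.003]
contact_force: [0.3, -0.3, -0.4]
width: 0.0748
gripper_force: 0.0
```

servo_tool(
  increments=[
    [0,0,-3,0,0,0,-0.75],
    [0,0,-3,0,0,0,-0.75],
    [0,0,-3,0,0,0,-0.75],
    [0,0,0,0,0,0,-0.75],
    [0,0,0,0,0,0,-0.75],
  ],
)

```text
clock: 46.7
position: [0.5154, -0.1309, 0.1979]
ee_rot: [0.0, 0.999, -0.047, 0.001]
contact_force: [-0.6, 0.7, 0.4]
width: 0.075
gripper_force: 0.0
```

```bash
python3 - <<'E'
from h import *
blue(.089); shot('scene','s3.png'); go([.437,.335,.2],UY+90)
for d in finder.tip_of('washer_mid','scene')[:2]: print(round(d['p'],2),atz('scene',d['at'],.0025).round(3))
E
```

```text
blue px [319.6 189.1] axes [74.1 74.4] [ 0.516  -0.1312  0.089 ]
t 46.8 pos [ 0.5143 -0.1305  0.1962] yaw -5.41 w 0.0746 F [-0.7  0.8  0.2] | turn z 0.01 shift after turn [-12.1  -45.61  -0.38] rotvec fix [-0.03  0.12  0.01]
0.66 [0.435 0.336 0.002]
```

servo_tool(
  increments=[
    [-0.8,-3,0,0,0,0,-0.8],
    [-1.1,-4.3,0,0,0,0,-0.8],
    [-1.2,-4.3,0,0,0,0,-0.8],
    [-1.2,-4.3,0,0,0,0,-0.8],
    [-1.2,-4.3,0,0,0,0,-0.8],
  ],
)

```text
clock: 47.35
position: [0.4782, 0.077, 0.1961]
ee_rot: [0.0, 0.999, -0.048, -0.001]
contact_force: [1.4, 0.5, 0.1]
width: 0.0766
gripper_force: 0.0
```

servo_tool(
  increments=[
    [-1.2,-4.3,0,0,0,0,-0.8],
    [-1.2,-4.3,0,0,0,0,-0.8],
    [-1.2,-4.3,0,0,0,0,-0.8],
    [-1.2,-4.3,0,0,0,0,-0.8],
    [-1.2,-4.3,0,0,0,0,-0.8],
  ],
)

```text
clock: 47.85
position: [0.4388, 0.2966, 0.196]
ee_rot: [0.001, 0.999, -0.047, -0.001]
contact_force: [0.7, -0.4, 0.0]
width: 0.077
gripper_force: 0.0
```

servo_tool(
  increments=[
    [-0.6,-3.8,0,0,0,0,-0.8],
    [0,0,0,0,0,0,-0.8],
    [0,0,0,0,0,0,-0.8],
    [0,0,0,0,0,0,-0.8],
    [0,0,0,0,0,0,-0.8],
  ],
)

```text
clock: 48.35
position: [0.4376, 0.3322, 0.1969]
ee_rot: [0.001, 0.999, -0.048, -0.0]
contact_force: [0.3, 0.1, -0.4]
width: 0.0768
gripper_force: 0.0
```

```bash
python3 - <<'E'
from h import *
for o in ring('washer_mid',.004,'w9.png')[:2]: go([o[0][0],o[0][1],.0035],UY+90)
E
```

```text
washer_mid 0.82 px [310.3 157.8] axes [60.8 63.2] world [0.444  0.3407 0.004 ]
 tip 0.66 [308.7 158.6] [0.4429 0.3425 0.002 ]
t 48.5 pos [0.4379 0.3326 0.1973] yaw -5.5 w 0.077 F [ 1.  -0.  -0.6] | turn z -0.08 shift after turn [ 0.54 -0.87 19.38] rotvec fix [ 0.01 -0.   -0.08]
```

servo_tool(
  increments=[
    [0.55,-0.85,3,0,0,0,-0.8],
    [0,0,4,0,0,0,-0.8],
    [0,0,4.5,0,0,0,-0.8],
    [0,0,4,0,0,0,-0.8],
    [0,0,2,0,0,0,-0.8],
  ],
)

```text
clock: 49.0
position: [0.4421, 0.3397, 0.0192]
ee_rot: [0.002, 0.999, -0.048, -0.002]
contact_force: [0.2, 0.2, -0.4]
width: 0.077
gripper_force: 0.0
```

servo_tool(
  increments=[
    [0,0,1,0,0,0,-0.8],
    [0,0,1,0,0,0,-0.75],
    [0,0,0,0,0,0,-0.7],
    [0,0,0,0,0,0,-0.7],
    [0,0,0,0,0,0,-0.7],
  ],
)

```text
clock: 49.5
position: [0.4448, 0.342, 0.0035]
ee_rot: [-0.001, 0.999, -0.047, 0.001]
contact_force: [-0.4, -0.0, 0.8]
width: 0.0725
gripper_force: 0.0
```

```bash
python3 - <<'E'
from h import *
for o in ring('washer_mid',.004,'w10.png')[:2]: go([o[0][0],o[0][1],.003],UY+90)
E
```

```text
washer_mid 0.82 px [321.8 264.2] axes [123.3 138.6] world [0.4451 0.3405 0.004 ]
t 49.65 pos [0.4444 0.3418 0.0031] yaw -5.41 w 0.0725 F [-0.8 -0.2 -0.3] | turn z 0.01 shift after turn [0.09 0.12 0.01] rotvec fix [-0.05 -0.08  0.01]
```

View pics/w10.png

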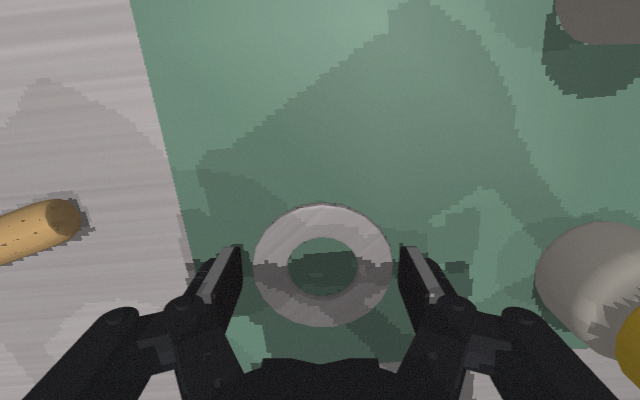

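The washer at (322,264) lies between the pads, whose tips are at (240,248) and (402,248). I'll check the tip height from those pixels before closing.

```bash
python3 - <<'E'
from h import *
q,M,y,s=pose()
for dz in (-.012,-.008,-.004,0,.004,.008):
  print(dz, [proj('wrist',q+M@np.array([x,sy*s['width']/2,dz])).round(0).tolist() for x in(-.011,.011) for sy in(-1,1)])
go([.445,.341,.003],UY+90)
E
```

```text
-0.012 [[237.0, 301.0], [401.0, 301.0], [233.0, 257.0], [405.0, 257.0]]
-0.008 [[239.0, 295.0], [399.0, 295.0], [235.0, 252.0], [402.0, 252.0]]
-0.004 [[241.0, 290.0], [397.0, 290.0], [237.0, 248.0], [400.0, 248.0]]
0 [[243.0, 285.0], [395.0, 285.0], [239.0, 244.0], [398.0, 243.0]]
0.004 [[245.0, 280.0], [393.0, 280.0], [241.0, 239.0], [396.0, 239.0]]
0.008 [[246.0, 275.0], [391.0, 275.0], [243.0, 236.0], [394.0, 235.0]]
t 49.65 pos [0.4444 0.3418 0.0031] yaw -5.41 w 0.0725 F [-0.8 -0.2 -0.3] | turn z 0.01 shift after turn [0.07 0.08 0.01] rotvec fix [-0.05 -0.08  0.01]
```

servo_tool(
  increments=[
    [0,0.1,0.15,0,0,0,-0.7],
    [0,0,0,0,0,0,-0.7],
    [0,0,0,0,0,0,-0.6],
    [0,0,0,0,0,0,-0.5],
    [0,0,0,0,0,0,-0.4],
  ],
)

```text
clock: 50.15
position: [0.4442, 0.3407, 0.0024]
ee_rot: [-0.0, 0.999, -0.047, 0.001]
contact_force: [-2.1, -1.6, 11.4]
width: 0.0629
gripper_force: 63.9
```

servo_tool(
  increments=[
    [0,0,0,0,0,0,-0.3],
    [0,0,0,0,0,0,-0.3],
    [0,0,-1,0,0,0,-0.3],
    [0,0,-2,0,0,0,-0.3],
    [0,0,0,0,0,0,-0.3],
  ],
)

```text
clock: 50.65
position: [0.4454, 0.3415, 0.0329]
ee_rot: [-0.001, 0.999, -0.047, 0.002]
contact_force: [0.7, 1.0, -1.0]
width: 0.0626
gripper_force: 65.5
```

```bash
python3 - <<'E'
from h import *
for o in ring('washer_mid',.032)[:2]: go([.515,-.131,.17],UY+90)
E
```

```text
washer_mid 0.87 px [319.5 263.5] axes [124.9 138.5] world [0.4455 0.3412 0.032 ]
washer_mid 0.48 px [579.   25.2] axes [ 57.8 155.5] world [0.5368 0.2355 0.032 ]
 tip 0.59 [547.5 239.8] [0.4387 0.2253 0.016 ]
t 50.8 pos [0.4435 0.3403 0.0304] yaw -5.41 w 0.0623 F [ 0.6  0.3 -0.5] | turn z 0.01 shift after turn [ 11.57  46.25 -13.96] rotvec fix [0.03 0.03 0.01]
t 50.8 pos [0.4435 0.3403 0.0304] yaw -5.41 w 0.0623 F [ 0.6  0.3 -0.5] | turn z 0.01 shift after turn [ 11.57  46.25 -13.96] rotvec fix [0.03 0.03 0.01]
```

servo_tool(
  increments=[
    [0,0,-3.5,0,0,0,-0.3],
    [0,0,-4,0,0,0,-0.3],
    [0.3,1,-4,0,0,0,-0.3],
    [1,3.5,-2.5,0,0,0,-0.3],
    [1.1,4.3,0,0,0,0,-0.3],
  ],
)

```text
clock: 51.3
position: [0.4618, 0.2517, 0.1738]
ee_rot: [-0.002, 0.999, -0.046, 0.004]
contact_force: [1.1, -0.1, -1.3]
width: 0.0624
gripper_force: 66.1
```

servo_tool(
  increments=[
    [1.1,4.4,0,0,0,0,-0.3],
    [1.1,4.4,0,0,0,0,-0.3],
    [1.1,4.4,0,0,0,0,-0.3],
    [1.1,4.4,0,0,0,0,-0.3],
    [1.1,4.4,0,0,0,0,-0.3],
  ],
)

```text
clock: 51.8
position: [0.4927, 0.0247, 0.1697]
ee_rot: [-0.0, 0.999, -0.047, -0.001]
contact_force: [0.7, -0.1, 0.1]
width: 0.0625
gripper_force: 66.1
```

servo_tool(
  increments=[
    [1.1,4.4,0,0,0,0,-0.3],
    [1.1,4.4,0,0,0,0,-0.3],
    [1,4.2,0,0,0,0,-0.3],
    [0.4,2,0,0,0,0,-0.3],
    [0,0.4,0,0,0,0,-0.3],
  ],
)

```text
clock: 52.3
position: [0.5146, -0.1329, 0.1694]
ee_rot: [0.0, 0.999, -0.049, -0.001]
contact_force: [-0.5, 0.4, -0.9]
width: 0.0621
gripper_force: 66.1
```

servo_tool(
  increments=[
    [0,0,0,0,0,0,-0.3],
    [0,0,0,0,0,0,-0.3],
    [0,0,0,0,0,0,-0.3],
    [0,0,0,0,0,0,-0.3],
    [0,0,0,0,0,0,-0.3],
  ],
)

```text
clock: 52.8
position: [0.5147, -0.1294, 0.1709]
ee_rot: [0.0, 0.999, -0.047, 0.0]
contact_force: [0.2, -1.5, -0.3]
width: 0.0626
gripper_force: 66.1
```

```bash
python3 - <<'E'
from h import *
ring('washer_mid',st()['position'][2]+.001); go([.515,-.131,.092],UY+90)
E
```

```text
washer_mid 0.66 px [459.2 165.7] axes [358.4 536.3] world [ 0.5567 -0.1924  0.1719]
washer_mid 0.56 px [319.6 263.7] axes [125.3 138.4] world [ 0.5157 -0.1299  0.1719]
washer_mid 0.25 px [ 11.2 281.1] axes [29.1 52.4] world [0.5201 0.0157 0.1719]
t 52.95 pos [ 0.5147 -0.1299  0.1709] yaw -5.37 w 0.0626 F [ 0.2 -0.6 -1.3] | turn z 0.05 shift after turn [0.04 0.11 7.89] rotvec fix [ 0.01 -0.01  0.05]
```

servo_tool(
  increments=[
    [0,0.1,2,0,0,0,-0.3],
    [0,0,1.8,0,0,0,-0.3],
    [0,0,1,0,0,0,-0.3],
    [0,0,1,0,0,0,-0.3],
    [0,0,1,0,0,0,-0.3],
  ],
)

```text
clock: 53.45
position: [0.515, -0.1314, 0.1025]
ee_rot: [0.0, 0.999, -0.047, 0.0]
contact_force: [-0.4, 1.1, -0.8]
width: 0.0625
gripper_force: 66.1
```

servo_tool(
  increments=[
    [0,0,0,0,0,0,-0.3],
    [0,0,0,0,0,0,-0.3],
    [0,0,0,0,0,0,-0.3],
    [0,0,0,0,0,0,-0.3],
    [0,0,0,0,0,0,-0.3],
  ],
)

```text
clock: 53.95
position: [0.5149, -0.1314, 0.1033]
ee_rot: [0.0, 0.999, -0.047, 0.0]
contact_force: [0.3, 0.7, -1.3]
width: 0.0621
gripper_force: 66.1
```

Down 0.95 cm more, release, lift, and check.

servo_tool(
  increments=[
    [0,0,0.6,0,0,0,-0.3],
    [0,0,0.35,0,0,0,-0.3],
    [0,0,0,0,0,0,-0.3],
    [0,0,0,0,0,0,-0.3],
    [0,0,0,0,0,0,-0.3],
  ],
)

```text
clock: 54.45
position: [0.5146, -0.1312, 0.0935]
ee_rot: [0.0, 0.999, -0.047, 0.0]
contact_force: [-1.8, 1.1, 4.0]
width: 0.0622
gripper_force: 66.4
```

servo_tool(
  increments=[
    [0,0,0,0,0,0,-0.5],
    [0,0,0,0,0,0,-0.8],
    [0,0,0,0,0,0,-0.8],
    [0,0,0,0,0,0,-0.8],
    [0,0,-2,0,0,0,-0.8],
  ],
)

```text
clock: 54.95
position: [0.5127, -0.1305, 0.1112]
ee_rot: [-0.001, 0.999, -0.047, -0.003]
contact_force: [-0.2, 0.2, -0.4]
width: 0.0766
gripper_force: 0.0
```

servo_tool(
  increments=[
    [0,0,-3,0,0,0,-0.8],
    [0,0,-3,0,0,0,-0.8],
    [0,0,-2,0,0,0,-0.8],
    [0,0,0,0,0,0,-0.8],
    [0,0,0,0,0,0,-0.8],
  ],
)

```text
clock: 55.45
position: [0.5145, -0.1312, 0.1932]
ee_rot: [0.0, 0.999, -0.047, 0.0]
contact_force: [-0.4, -0.0, -0.3]
width: 0.0767
gripper_force: 0.0
```

```bash
python3 - <<'E'
from h import *
ring('washer_mid',.095,'w11.png'); shot('scene','s4.png'); go([.548,.12,.2],UY+90)
for d in finder.tip_of('collar_mid','scene')[:2]: print(round(d['p'],2),atz('scene',d['at'],.008).round(3))
E
```

```text
washer_mid 0.95 px [319.6 193.6] axes [81.6 86.3] world [ 0.515  -0.1315  0.095 ]
washer_mid 0.56 px [454.3 169.3] axes [355.8 539.6] world [ 0.5243 -0.2311  0.095 ]
t 55.65 pos [ 0.5138 -0.131   0.1919] yaw -5.41 w 0.0771 F [-0.5 -0.1  0.6] | turn z 0.01 shift after turn [  1.03 -25.31  -0.81] rotvec fix [-0.04  0.15  0.01]
0.6 [0.555 0.111 0.008]
```

View pics/w11.png

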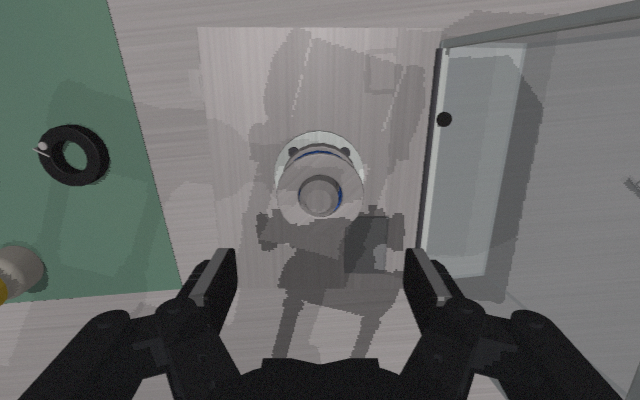

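The washer is at (320,194) on the blue stack with the spindle through it. The collar's screw sits on its +y side at (40,150), so I'll grip it along world x, turned by 90°.

servo_tool(
  increments=[
    [0,0,0,0,0,-8.5,-0.75],
    [0,0,0,0,0,-8.5,-0.75],
    [0,0,0,0,0,-8.5,-0.75],
    [0,0,0,0,0,-8.5,-0.75],
    [0,0,0,0,0,-8.5,-0.75],
  ],
)

```text
clock: 56.2
position: [0.5143, -0.1311, 0.1925]
ee_rot: [-0.0, 0.947, 0.321, -0.001]
contact_force: [0.4, -1.5, 0.5]
width: 0.0745
gripper_force: 0.0
```

servo_tool(
  increments=[
    [0,0,0,0,0,-8.5,-0.75],
    [0,0,0,0,0,-8.5,-0.75],
    [0,0,0,0,0,-8.5,-0.75],
    [0,0,0,0,0,-8.5,-0.75],
    [0,0,0,0,0,-8.5,-0.75],
  ],
)

```text
clock: 56.7
position: [0.5142, -0.1311, 0.1925]
ee_rot: [-0.001, 0.766, 0.642, -0.0]
contact_force: [0.7, 0.2, -0.4]
width: 0.0747
gripper_force: 0.0
```

servo_tool(
  increments=[
    [0,0,0,0,0,-5,-0.75],
    [4,0.3,-0.5,0,0,0,-0.75],
    [4.5,0.3,-0.5,0,0,0,-0.75],
    [4.5,0.3,0,0,0,0,-0.75],
    [4.5,0.3,0,0,0,0,-0.75],
  ],
)

```text
clock: 57.2
position: [0.543, 0.0433, 0.2028]
ee_rot: [-0.0, 0.74, 0.673, -0.0]
contact_force: [0.7, -0.3, 0.4]
width: 0.0747
gripper_force: 0.0
```

servo_tool(
  increments=[
    [4.5,0.1,0,0,0,0,-0.75],
    [2.5,0,0,0,0,0,-0.75],
    [0,0,0,0,0,0,-0.75],
    [0,0,0,0,0,0,-0.75],
    [0,0,0,0,0,0,-0.75],
  ],
)

```text
clock: 57.7
position: [0.5504, 0.1104, 0.2028]
ee_rot: [-0.0, 0.74, 0.673, -0.001]
contact_force: [0.1, -0.7, -0.9]
width: 0.0746
gripper_force: 0.0
```

servo_tool(
  increments=[
    [0,0,0,0,0,0,-0.75],
    [0,0,0,0,0,0,-0.75],
    [0,0,0,0,0,0,-0.75],
    [0,0,0,0,0,0,-0.75],
    [0,0,0,0,0,0,-0.75],
  ],
)

```text
clock: 58.2
position: [0.5507, 0.1112, 0.2034]
ee_rot: [0.0, 0.74, 0.673, 0.0]
contact_force: [-0.4, -1.0, -0.2]
width: 0.0748
gripper_force: 0.0
```

```bash
python3 - <<'E'
from h import *
for o in ring('collar_mid',.013,'w12.png')[:2]: go([o[0][0],o[0][1],.006],UY+180)
E
```

```text
collar_mid 0.79 px [315.8 163.4] axes [56.4 57.7] world [0.5473 0.1106 0.013 ]
 tip 0.65 [316.3 160.6] [0.5479 0.1119 0.0065]
t 58.35 pos [0.5506 0.1114 0.2033] yaw 84.59 w 0.0748 F [-0.1  0.4 -0. ] | turn z 0.01 shift after turn [-0.11 -0.33 19.73] rotvec fix [0.   0.01 0.01]
```

View pics/w12.png

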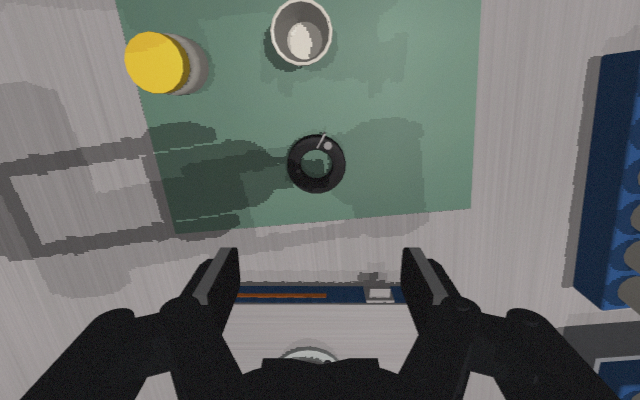

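The collar is at (316,163), its slit facing +y, clear of both fingers. I'll pick it up and carry it to the spindle.

servo_tool(
  increments=[
    [-0.1,-0.35,3,0,0,0,-0.75],
    [0,0,4,0,0,0,-0.75],
    [0,0,4.5,0,0,0,-0.75],
    [0,0,4,0,0,0,-0.75],
    [0,0,2.5,0,0,0,-0.75],
  ],
)

```text
clock: 58.85
position: [0.5453, 0.1107, 0.0205]
ee_rot: [-0.001, 0.74, 0.673, -0.002]
contact_force: [-0.3, -0.0, 0.2]
width: 0.0747
gripper_force: 0.0
```

servo_tool(
  increments=[
    [0,0,1,0,0,0,-0.75],
    [0,0,0.7,0,0,0,-0.75],
    [0,0,0,0,0,0,-0.75],
    [0,0,0,0,0,0,-0.75],
    [0,0,0,0,0,0,-0.6],
  ],
)

```text
clock: 59.35
position: [0.5482, 0.1109, 0.0077]
ee_rot: [0.001, 0.74, 0.673, 0.001]
contact_force: [-0.2, 0.2, 0.4]
width: 0.0684
gripper_force: 0.0
```

servo_tool(
  increments=[
    [0,0,0,0,0,0,-0.4],
    [0,0,0,0,0,0,-0.3],
    [0,0,0,0,0,0,-0.3],
    [0,0,0,0,0,0,-0.3],
    [0,0,0,0,0,0,-0.3],
  ],
)

```text
clock: 59.85
position: [0.5478, 0.1108, 0.0084]
ee_rot: [0.001, 0.74, 0.673, 0.001]
contact_force: [-2.9, -0.2, 9.8]
width: 0.0577
gripper_force: 61.7
```

servo_tool(
  increments=[
    [0,0,-3,0,0,0,-0.3],
    [0,0,-4,0,0,0,-0.3],
    [0,0,-4,0,0,0,-0.3],
    [-2,0,-4,0,0,0,-0.3],
    [-3.4,-0.15,-2,0,0,0,-0.3],
  ],
)

```text
clock: 60.35
position: [0.5425, 0.058, 0.1806]
ee_rot: [0.002, 0.739, 0.674, 0.003]
contact_force: [0.3, -0.4, -0.3]
width: 0.0573
gripper_force: 65.0
```

servo_tool(
  increments=[
    [-4.3,-0.2,0,0,0,0,-0.3],
    [-4.3,-0.2,0,0,0,0,-0.3],
    [-4.3,-0.2,0,0,0,0,-0.3],
    [-4,-0.2,0,0,0,0,-0.3],
    [-2,0,0,0,0,0,-0.3],
  ],
)

```text
clock: 60.85
position: [0.5139, -0.1333, 0.1767]
ee_rot: [0.001, 0.74, 0.672, -0.0]
contact_force: [0.9, 0.1, -1.3]
width: 0.0572
gripper_force: 65.0
```

servo_tool(
  increments=[
    [0,0,0,0,0,0,-0.3],
    [0,0,0,0,0,0,-0.3],
    [0,0,0,0,0,0,-0.3],
    [0,0,0,0,0,0,-0.3],
    [0,0,0,0,0,0,-0.3],
  ],
)

```text
clock: 61.35
position: [0.5148, -0.1292, 0.1763]
ee_rot: [-0.0, 0.739, 0.674, 0.0]
contact_force: [-0.3, -0.8, -0.8]
width: 0.0573
gripper_force: 65.0
```

```bash
python3 - <<'E'
from h import *
ring('collar_mid',st()['position'][2]+.005); go([.515,-.131,.105],UY+180)
E
```

```text
collar_mid 0.91 px [319.6 264.3] axes [128.9 130.9] world [ 0.5157 -0.1276  0.1813]
 tip 0.68 [316.9 274.9] [ 0.5074 -0.1917  0.0907]
t 61.5 pos [ 0.5148 -0.1297  0.1763] yaw 84.65 w 0.0572 F [ 0.3 -0.6 -1.8] | turn z 0.07 shift after turn [-0.13  0.03  7.13] rotvec fix [0.   0.   0.07]
```

servo_tool(
  increments=[
    [-0.2,0,1.5,0,0,0,-0.3],
    [0,0,1.5,0,0,0,-0.3],
    [0,0,1,0,0,0,-0.3],
    [0,0,1,0,0,0,-0.3],
    [0,0,0,0,0,0,-0.3],
  ],
)

```text
clock: 62.0
position: [0.5137, -0.1318, 0.125]
ee_rot: [-0.001, 0.74, 0.673, -0.001]
contact_force: [-0.6, -0.7, -1.8]
width: 0.0572
gripper_force: 65.0
```

servo_tool(
  increments=[
    [0,0,0.5,0,0,0,-0.3],
    [0,0,0.5,0,0,0,-0.3],
    [0,0,0.5,0,0,0,-0.3],
    [0,0,0,0,0,0,-0.3],
    [0,0,0,0,0,0,-0.3],
  ],
)

```text
clock: 62.5
position: [0.5143, -0.1316, 0.1109]
ee_rot: [-0.001, 0.74, 0.673, 0.0]
contact_force: [0.2, 2.5, -3.2]
width: 0.0575
gripper_force: 64.8
```

servo_tool(
  increments=[
    [0.05,0,0.4,0,0,0,-0.3],
    [0,0,0.2,0,0,0,-0.3],
    [0,0,0.05,0,0,0,-0.3],
    [0,0,0,0,0,0,-0.3],
    [0,0,0,0,0,0,-0.3],
  ],
)

```text
clock: 63.0
position: [0.5145, -0.1315, 0.1047]
ee_rot: [-0.0, 0.74, 0.673, 0.0]
contact_force: [-0.2, 3.0, -0.7]
width: 0.0573
gripper_force: 65.1
```

servo_tool(
  increments=[
    [0,0,0,0,0,0,-0.5],
    [0,0,0,0,0,0,-0.75],
    [0,0,0,0,0,0,-0.75],
    [0,0,0,0,0,0,-0.75],
    [0,0,-2,0,0,0,-0.75],
  ],
)

```text
clock: 63.5
position: [0.5127, -0.1313, 0.1229]
ee_rot: [-0.002, 0.74, 0.673, -0.001]
contact_force: [0.4, 0.6, 0.0]
width: 0.0745
gripper_force: 0.0
```

servo_tool(
  increments=[
    [0,0,-3,0,0,0,-0.75],
    [0,0,-3,0,0,0,-0.75],
    [0,0,-2,0,0,0,-0.75],
    [0,0,0,0,0,0,-0.75],
    [0,0,0,0,0,0,-0.75],
  ],
)

```text
clock: 64.0
position: [0.5144, -0.1318, 0.2048]
ee_rot: [0.0, 0.74, 0.673, -0.0]
contact_force: [-0.4, 0.6, -0.1]
width: 0.0749
gripper_force: 0.0
```

```bash
python3 - <<'E'
from h import *
ring('collar_mid',.108,'w13.png'); go(uw((.2,-.058,.35)),UY+90)
im=shot('scene'); cv2.imwrite('pics/s5c.png',cv2.resize(im[100:260,180:400][:,:,::-1],None,fx=3,fy=3,interpolation=cv2.INTER_CUBIC))
E
```

```text
collar_mid 0.92 px [319.3 192.5] axes [78.1 80.1] world [ 0.5149 -0.1315  0.108 ]
t 64.15 pos [ 0.5137 -0.1315  0.2034] yaw 84.59 w 0.0749 F [-0.4  0.6 -0.1] | turn z 90.01 shift after turn [ -5.61  19.88 -14.66] rotvec fix [-0.15  0.1  90.01]
```

View pics/s5c.png

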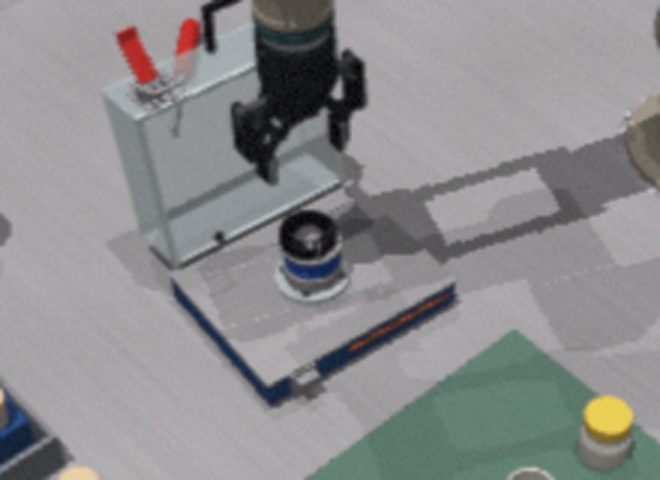

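The stack is complete: black collar at (308,237) over the blue spacers, and the guard stays back. I'll turn, rise and return to the handle.

servo_tool(
  increments=[
    [0,0,-2,0,0,8.5,-0.1],
    [0,0,-2,0,0,8.5,-0.1],
    [0,0,-2,0,0,8.5,-0.1],
    [0,0,-2,0,0,8.5,-0.1],
    [0,0,-2,0,0,8.5,-0.1],
  ],
)

```text
clock: 64.7
position: [0.5142, -0.1316, 0.3045]
ee_rot: [-0.001, 0.934, 0.356, -0.001]
contact_force: [0.2, 0.3, 0.5]
width: 0.0469
gripper_force: 0.0
```

servo_tool(
  increments=[
    [0,0,-2,0,0,8.5,-0.1],
    [0,0,-2,0,0,8.5,-0.1],
    [0,0,-1,0,0,8.5,-0.1],
    [0,0,0,0,0,8.5,-0.1],
    [0,0,0,0,0,8.5,-0.1],
  ],
)

```text
clock: 65.2
position: [0.5146, -0.1318, 0.3542]
ee_rot: [-0.0, 1.0, -0.007, -0.0]
contact_force: [-0.2, 0.6, -0.1]
width: 0.047
gripper_force: 0.0
```

servo_tool(
  increments=[
    [0,0,0,0,0,5,-0.1],
    [-1,3,0,0,0,0,-0.1],
    [-1,4,0,0,0,0,-0.1],
    [-1.2,4,0,0,0,0,-0.1],
    [-1.2,4,0,0,0,0,-0.1],
  ],
)

```text
clock: 65.7
position: [0.4559, -0.278, 0.3537]
ee_rot: [-0.0, 0.999, -0.047, -0.001]
contact_force: [0.9, -0.1, 0.4]
width: 0.047
gripper_force: 0.0
```

servo_tool(
  increments=[
    [-1.2,3,0,0,0,0,-0.1],
    [0,1.5,0,0,0,0,-0.1],
    [0,0,0,0,0,0,-0.1],
    [0,0,0,0,0,0,-0.1],
    [0,0,0,0,0,0,-0.1],
  ],
)

```text
clock: 66.2
position: [0.4411, -0.3192, 0.3546]
ee_rot: [-0.001, 0.999, -0.046, 0.0]
contact_force: [-0.7, 0.8, 0.2]
width: 0.0473
gripper_force: 0.0
```

```bash
python3 - <<'E'
from h import *
go(uw((.2,-.058,.254)),UY+90); shot('wrist'); c=optics.get_calibration('wrist')
for d in finder.tip_of('guard_handle','wrist')[:2]: print(round(d['p'],2),np.round(d['at'],1),atz('wrist',d['at'],.263,c).round(4), 'exp',uw((.2,-.058,.263)).round(4))
E
```

```text
t 66.2 pos [ 0.4411 -0.3192  0.3546] yaw -5.31 w 0.0473 F [-0.7  0.8  0.2] | turn z 0.11 shift after turn [-0.16  0.5  10.06] rotvec fix [-0.06  0.    0.11]
```

servo_tool(
  increments=[
    [-0.1,0.5,2.5,0,0,0,-0.1],
    [0,0,3,0,0,0,-0.1],
    [0,0,2.5,0,0,0,-0.1],
    [0,0,1.7,0,0,0,-0.1],
    [0,0,0,0,0,0,-0.1],
  ],
)

```text
clock: 66.8
position: [0.4381, -0.3234, 0.2554]
ee_rot: [-0.002, 0.999, -0.047, -0.002]
contact_force: [0.4, -0.0, 0.3]
width: 0.047
gripper_force: 0.0
```

servo_tool(
  increments=[
    [0,0,0,0,0,0,0.3],
    [0,0,0,0,0,0,1],
    [0,0,0,0,0,0,1],
    [0,0,0,0,0,0,1],
    [0,0,0,0,0,0,1],
  ],
)

```text
clock: 67.3
position: [0.4399, -0.3238, 0.2595]
ee_rot: [-0.001, 0.999, -0.047, 0.001]
contact_force: [1.1, 5.3, 4.4]
width: 0.0095
gripper_force: 58.7
```

servo_tool(
  increments=[
    [0,-1.96,-0.83,0,0,0,1],
    [0,-2.03,-0.66,0,0,0,1],
    [0,-2.08,-0.48,0,0,0,1],
    [0,-2.11,-0.29,0,0,0,1],
    [0,-2.13,-0.11,0,0,0,1],
  ],
)

```text
clock: 67.8
position: [0.4497, -0.2239, 0.285]
ee_rot: [0.004, 0.999, -0.047, 0.003]
contact_force: [1.3, -4.1, 2.9]
width: 0.0096
gripper_force: 58.4
```

servo_tool(
  increments=[
    [0,-2.13,0.08,0,0,0,1],
    [0,-2.11,0.26,0,0,0,1],
    [0,-2.08,0.45,0,0,0,1],
    [0,-2.04,0.63,0,0,0,1],
    [0,-1.97,0.8,0,0,0,1],
  ],
)

```text
clock: 68.3
position: [0.46, -0.1189, 0.2625]
ee_rot: [0.001, 0.999, -0.047, 0.004]
contact_force: [2.9, 0.3, 4.6]
width: 0.0097
gripper_force: 62.9
```

servo_tool(
  increments=[
    [0,-1.9,0.97,0,0,0,1],
    [0,-1.8,1.13,0,0,0,1],
    [0,-1.7,1.29,0,0,0,1],
    [0,-1.58,1.43,0,0,0,1],
    [0,-1.45,1.56,0,0,0,1],
  ],
)

```text
clock: 68.8
position: [0.4682, -0.0346, 0.1973]
ee_rot: [0.0, 0.999, -0.047, 0.003]
contact_force: [2.4, 3.2, 10.2]
width: 0.0091
gripper_force: 65.5
```

servo_tool(
  increments=[
    [0,0,0,0,0,0,1],
    [0,0,0,0,0,0,1],
    [0,0,0,0,0,0,1],
    [0,0,0,0,0,0,1],
    [0,0,0,0,0,0,1],
  ],
)

```text
clock: 69.3
position: [0.4683, -0.0341, 0.1973]
ee_rot: [-0.001, 0.999, -0.047, 0.003]
contact_force: [4.2, 3.8, 0.7]
width: 0.0095
gripper_force: 63.5
```

```bash
python3 - <<'E'
from h import *
t=.4375;go(uw((.095-.235*np.cos(t)+.064*np.sin(t),-.058,.043+.235*np.sin(t)+.064*np.cos(t)-.009)),UY+90)
go(uw((-.140,-.058,.098)),UY+90)
E
```

```text
t 69.3 pos [ 0.4683 -0.0341  0.1973] yaw -5.42 w 0.0095 F [4.2 3.8 0.7] | turn z -0.0 shift after turn [-0.18  0.07  0.58] rotvec fix [-0.17 -0.33 -0.  ]
t 69.3 pos [ 0.4683 -0.0341  0.1973] yaw -5.42 w 0.0095 F [4.2 3.8 0.7] | turn z -0.0 shift after turn [-0.18 -4.86  9.93] rotvec fix [-0.17 -0.33 -0.  ]
```

servo_tool(
  increments=[
    [0,-1.3,1.75,0,0,0,1],
    [0,-1.15,1.85,0,0,0,1],
    [0,-0.98,1.95,0,0,0,1],
    [0,-0.8,2,0,0,0,1],
    [0,-0.6,2.1,0,0,0,1],
  ],
)

```text
clock: 69.8
position: [0.4732, 0.0146, 0.1007]
ee_rot: [-0.001, 0.999, -0.047, 0.003]
contact_force: [-13.1, -1.2, 113.5]
width: 0.0092
gripper_force: 86.4
```

servo_tool(
  increments=[
    [0,0,0.1,0,0,0,1],
    [0,0,0,0,0,0,0.5],
    [0,0,0,0,0,0,0.2],
    [0,0,0,0,0,0,-0.1],
    [0,0,0,0,0,0,-0.1],
  ],
)

```text
clock: 70.3
position: [0.4708, 0.0119, 0.0983]
ee_rot: [0.0, 0.999, -0.047, 0.0]
contact_force: [0.1, -0.2, -0.9]
width: 0.0469
gripper_force: 0.0
```

servo_tool(
  increments=[
    [0,0,-3,0,0,0,-0.1],
    [0,0,-4,0,0,0,-0.1],
    [0,0,-4,0,0,0,-0.1],
    [0,0,-3,0,0,0,-0.1],
    [0,0,0,0,0,0,-0.1],
  ],
)

```text
clock: 70.8
position: [0.4736, 0.0115, 0.2426]
ee_rot: [0.0, 0.999, -0.047, 0.005]
contact_force: [0.6, -0.6, -0.2]
width: 0.047
gripper_force: 0.0
```

```bash
python3 - <<'E'
from h import *
shot('wrist','w14.png'); c=optics.get_calibration('wrist')
for k,z in (('guard_handle',.107),('latch_tip',.095)):
  for d in finder.tip_of(k,'wrist')[:2]: print(k,round(d['p'],2),np.round(d['at'],1),atz('wrist',d['at'],z,c).round(4))
print(uw((-.14,-.058,.107)).round(4),uw((-.107-.05*np.sin(.96),.078,.065+.05*np.cos(.96))).round(4))
shot('scene'); print([(round(d['p'],2),np.round(d['at'])) for d in finder.tip_of('latch_tip','scene')[:3]],proj('scene',uw((-.107-.05*np.sin(.96),.078,.065+.05*np.cos(.96)))).round(0))
print([(round(d['p'],2),np.round(d['at'])) for d in finder.tip_of('guard_handle','scene')[:3]],proj('scene',uw((-.14,-.058,.107))).round(0))
go(uw((-.19,.078,.2)),UY+90)
E
```

```text
guard_handle 0.84 [311.1 185.4] [0.4691 0.019  0.107 ]
latch_tip 0.75 [306.9  12.3] [0.603  0.0084 0.095 ]
[0.4711 0.0144 0.107 ] [0.6073 0.0095 0.0937]
[(0.52, array([288., 222.]))] [289. 222.]
[(0.95, array([324., 196.]))] [324. 197.]
t 71.1 pos [0.4699 0.012  0.2365] yaw -5.42 w 0.047 F [-0.3 -0.1 -0. ] | turn z -0.0 shift after turn [13.7  -5.25  3.65] rotvec fix [ 0.    0.19 -0.  ]
```

The guard is shut, with its handle at the expected pixel. That last push reached 113 N, so I'll go gently from here. I'll turn, close the fingers and go outboard of the latch lever.

servo_tool(
  increments=[
    [0,0,0,0,0,-8.5,0.5],
    [0,0,0,0,0,-8.5,1],
    [0,0,0,0,0,-8.5,1],
    [0,0,0,0,0,-8.5,1],
    [0,0,0,0,0,-8.5,1],
  ],
  squeeze=30,
)

```text
clock: 71.6
position: [0.4703, 0.012, 0.2368]
ee_rot: [-0.001, 0.947, 0.321, -0.001]
contact_force: [0.1, 0.1, 0.3]
width: -0.0002
gripper_force: 0.0
```

servo_tool(
  increments=[
    [0,0,0,0,0,-8.5,1],
    [0,0,0,0,0,-8.5,1],
    [0,0,0,0,0,-8.5,1],
    [0,0,0,0,0,-8.5,1],
    [0,0,0,0,0,-8.5,1],
  ],
)

```text
clock: 72.1
position: [0.4703, 0.012, 0.2367]
ee_rot: [-0.001, 0.766, 0.642, -0.001]
contact_force: [-0.6, -0.1, 0.3]
width: 0.0004
gripper_force: 0.0
```

servo_tool(
  increments=[
    [0,0,0,0,0,-5,1],
    [2,4,0,0,0,0,1],
    [2.2,4.3,0,0,0,0,1],
    [2,4,0,0,0,0,1],
    [0,1.3,0,0,0,0,1],
  ],
)

```text
clock: 72.6
position: [0.6155, 0.0628, 0.2357]
ee_rot: [-0.001, 0.739, 0.674, 0.0]
contact_force: [-1.0, 0.3, -0.6]
width: 0.0001
gripper_force: 0.0
```

servo_tool(
  increments=[
    [0,0,0,0,0,0,1],
    [0,0,0,0,0,0,1],
    [0,0,0,0,0,0,1],
    [0,0,0,0,0,0,1],
    [0,0,0,0,0,0,1],
  ],
)

```text
clock: 73.1
position: [0.6113, 0.0606, 0.2386]
ee_rot: [0.0, 0.74, 0.673, 0.0]
contact_force: [-0.1, 0.3, -0.4]
width: -0.0001
gripper_force: 0.0
```

```bash
python3 - <<'E'
from h import *
shot('wrist'); c=optics.get_calibration('wrist'); e=uw((-.148,.078,.0937))
for d in finder.tip_of('latch_tip','wrist')[:2]: print(round(d['p'],2),np.round(d['at'],1),atz('wrist',d['at'],.0937,c).round(4),e.round(4),proj('wrist',e,c).round(0))
go(uw((-.2,.078,.093)),UY+180)
E
```

```text
0.62 [319.8 228.6] [0.6074 0.009  0.0937] [0.6073 0.0095 0.0937] [320. 228.]
t 73.2 pos [0.6117 0.0607 0.2385] yaw 84.57 w -0.0002 F [-0.  -0.   0.1] | turn z -0.01 shift after turn [ 0.06  0.05 14.55] rotvec fix [ 0.03  0.   -0.01]
```

servo_tool(
  increments=[
    [0,0,4,0,0,0,1],
    [0,0,4.5,0,0,0,1],
    [0,0,4,0,0,0,1],
    [0,0,2,0,0,0,1],
    [0,0,0,0,0,0,1],
  ],
)

```text
clock: 73.7
position: [0.6094, 0.0608, 0.0897]
ee_rot: [-0.003, 0.74, 0.673, -0.003]
contact_force: [-0.9, 0.1, 0.0]
width: -0.0001
gripper_force: 0.0
```

servo_tool(
  increments=[
    [-1,0,0,0,0,0,1],
    [-1,0,0,0,0,0,1],
    [-0.6,0,0,0,0,0,1],
    [-0.6,0,0,0,0,0,1],
    [-0.6,0,0,0,0,0,1],
  ],
)

```text
clock: 74.2
position: [0.6096, 0.0247, 0.0945]
ee_rot: [-0.001, 0.741, 0.672, 0.003]
contact_force: [1.0, 9.7, 4.2]
width: 0.0002
gripper_force: 4.7
```

servo_tool(
  increments=[
    [-0.6,0,0,0,0,0,1],
    [-0.6,0,0,0,0,0,1],
    [-0.6,0,0,0,0,0,1],
    [-0.6,0,0,0,0,0,1],
    [-0.5,0,0,0,0,0,1],
  ],
)

```text
clock: 74.7
position: [0.6055, -0.0069, 0.0928]
ee_rot: [0.0, 0.74, 0.673, -0.001]
contact_force: [0.9, -0.2, 0.2]
width: -0.0003
gripper_force: 0.0
```

servo_tool(
  increments=[
    [-0.3,0,0,0,0,0,1],
    [0,0,0,0,0,0,1],
    [0,0,0,0,0,0,1],
    [0,0,0,0,0,0,1],
    [0,0,0,0,0,0,1],
  ],
)

```text
clock: 75.2
position: [0.6056, -0.0086, 0.093]
ee_rot: [0.0, 0.74, 0.673, -0.0]
contact_force: [0.2, 0.0, -0.3]
width: 0.0002
gripper_force: 0.0
```

```bash
python3 - <<'E'
from h import *
go(uw((-.123,.078,.093)),UY+180)
E
```

```text
t 75.2 pos [ 0.6056 -0.0086  0.093 ] yaw 84.61 w 0.0002 F [ 0.2  0.  -0.3] | turn z 0.03 shift after turn [-0.68  0.   -0.  ] rotvec fix [0.   0.   0.03]
```

servo_tool(
  increments=[
    [-0.3,0,0,0,0,0,1],
    [-0.3,0,0,0,0,0,1],
    [0,0,0,0,0,0,1],
    [0,0,0,0,0,0,1],
    [0,0,0,0,0,0,1],
  ],
)

```text
clock: 75.7
position: [0.605, -0.0148, 0.093]
ee_rot: [0.0, 0.74, 0.673, 0.0]
contact_force: [-0.2, 0.1, 0.5]
width: -0.0
gripper_force: 0.0
```

servo_tool(
  increments=[
    [1,0,0,0,0,0,1],
    [2,0,0,0,0,0,1],
    [2,0,-1,0,0,0,1],
    [1,0,-4,0,0,0,1],
    [0,0,-4,0,0,0,1],
  ],
)

```text
clock: 76.2
position: [0.6098, 0.0475, 0.1829]
ee_rot: [-0.001, 0.739, 0.674, -0.001]
contact_force: [0.5, -0.4, 0.8]
width: 0.0001
gripper_force: 0.0
```

servo_tool(
  increments=[
    [0,0,-4,0,0,0,1],
    [0,0,-1,0,0,0,1],
    [0,0,0,0,0,0,1],
    [0,0,0,0,0,0,1],
    [0,0,0,0,0,0,1],
  ],
)

```text
clock: 76.7
position: [0.6094, 0.0452, 0.2307]
ee_rot: [-0.001, 0.74, 0.673, -0.002]
contact_force: [0.1, 0.2, -0.4]
width: -0.0002
gripper_force: 0.0
```

```bash
python3 - <<'E'
from h import *
L=lambda t:uw((-.107-.05*np.sin(t+.06),.078,.065+.05*np.cos(t+.06)))
for n in ('wrist','scene','side'):
    shot(n)
    for k,ps in dict(latch_tip=[L(0),L(.9)],guard_handle=[uw((-.14,-.058,.107))],collar_mid=[uw((0,0,.104))]).items():
        print(n,k,[(round(d['p'],2),np.round(d['at']).tolist()) for d in finder.tip_of(k,n)[:2]],'exp',[proj(n,p).round(0).tolist() for p in ps])
for k in ('grease_jar','sample_pot','screwdriver','brush'):
    for d in finder.tip_of(k,'side')[:1]: print(k,round(d['p'],2),atz('side',d['at'],0).round(3))
go([.6,.0,.3])
E
```

```text
wrist latch_tip [] exp [[321.0, 266.0], [321.0, 216.0]]
wrist guard_handle [(0.68, [160.0, 233.0])] exp [[163.0, 230.0]]
wrist collar_mid [] exp [[243.0, 355.0]]
scene latch_tip [(0.62, [279.0, 207.0])] exp [[281.0, 209.0], [289.0, 222.0]]
scene guard_handle [(0.73, [324.0, 195.0])] exp [[324.0, 197.0]]
scene collar_mid [] exp [[282.0, 179.0]]
side latch_tip [(0.68, [306.0, 190.0])] exp [[305.0, 189.0], [298.0, 198.0]]
side guard_handle [(0.74, [313.0, 270.0]), (0.59, [329.0, 205.0])] exp [[331.0, 205.0]]
side collar_mid [] exp [[340.0, 185.0]]
grease_jar 0.66 [ 0.425  0.206 -0.   ]
sample_pot 0.81 [0.548 0.219 0.   ]
screwdriver 0.31 [0.54  0.239 0.   ]
brush 0.74 [0.461 0.538 0.   ]
t 77.5 pos [0.6107 0.045  0.2331] yaw 84.59 w -0.0001 F [ 0.3 -0.3  0. ] | turn z -0.0 shift after turn [-4.58 -0.64 -6.69] rotvec fix [0.01 0.   0.  ]
```

Both fixed cameras put the latch tip at its closed pixel and the handle at its shut pixel, and the arm is clear. I'll hand in.

```bash
python3 -c "
from rig import manip; print(manip.sign_off())"
```

```text
the job is handed in; nothing more can be done
None
```

The spindle is rebuilt in order (bearing, three blue spacers, washer, collar), the guard is shut and the latch closed, and it was handed in at about 77 s. One risk: swinging the guard shut briefly read 113 N at the wrist, against the 120 N limit, and the reading would not show a higher peak.

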